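Restock the exhibit robot's canister feeder

ROBOT

A 6-joint arm with a two-finger parallel gripper is mounted at the origin on the work surface. World frame = base frame: x ahead of the robot, y to its left, z up, the work surface at z = 0. Lengths are in m, angles in degrees, forces in N, time in s.
With the tool pointing down it reaches from about 0.35 to 0.875 m from the base axis. Payload 4.2 kg.
Tool frame: the origin (TCP) lies at the very end of the fingers, on their centre line; the grasp point (between the pads) lies 19 mm behind it; z points along the fingers, x is the direction in which the jaws open and shut, and the axes are right-handed (so a half turn about z gives the same grasp; the last joint's range is limited). The gripper opens to 87 mm and grips with 3 to 60 N. Pads are 19 mm wide; open, the fingers measure 117 mm over their backs; the gripper's body (75 mm by 190 mm) begins 51 mm behind the grasp point.
Start: joints at [91.421, 22.042, 0.453, 0, -68.411, -14.817], TCP at [0.145, 0.608, 0.19] pointing down, gripper open.
Joint ranges: [-179.83, 179.83], [-69.29, 118.12], [-61.27, 80.66], [-181.25, 117.63], [-171.15, -9.14], [-177.46, 177.46]. Speed limits (degrees/s): [159.86, 159.86, 180, 180, 180, 180].

INTERFACE

Orientations are given as a 3x3 rotation matrix whose columns are the frame's x, y, z axes.
In Python, from station import sense, capture, finish_job gives the robot as it stands.
- The arm moves only by the shell command python3 -m crank 'ROWS' [OPENING]. ROWS is JSON, a list of rows, each a list of 4 numbers: the shift along the tool's x, y, z in m, then the turn about the tool's z in rad. A call has 1 to 5 rows; each row shifts and turns the commanded pose from where the row before left it, along the tool's axes as they then stand; what a row does not reach is not made up. A row lasts 1/12 s, in which the tool goes at most 41.7 mm and 7.16 degrees, less where a joint would pass 70% of its speed; a pose out of reach is approached as far as the arm can. A call with a gripper value outside its range is refused whole. OPENING is the finger opening in m, from 0 to 0.087, set as the call begins (- or left out, the last holds). The fingers move at their own pace and stop on an object; the grip force is fixed at half the most. Time passes only in rows, so rows that do not move let the fingers close. It gives the time, the measured TCP pose, the force and the opening at its end, in the units of the state.
- sense(): the state, without advancing time (a new reading comes with each control period).
- capture(name): name is "scene" or "top" or "wrist"; returns a dict with "pixels" (480x640x3 uint8, red, green, blue), "depth" (480x640 float32, m along the optical axis (not along the pixel's ray), 0 where there is no reading), "fx", "fy", "cx", "cy" (pixels), "world_from_camera" (4x4, takes a point from camera to world coordinates); the wrist camera has in their place "hand_eye" (4x4, takes a point from camera to tool coordinates, whose origin is the TCP and whose axes are the tool frame's). Camera axes: x right, y down, z forward; pixel columns grow to the right and rows downward; lengths in m; the calibration is good to about 2 mm. A picture is of the moment at which its call begins: read the wrist's pose just before it.
- finish_job(): hands the job in, once; it reports no verdict.
The state is a dict: "time_s": time; "joints": joint angles; "joint_velocities": joint speeds; "effort": joint torques, N m; "tcp_pos": TCP position; "ee_rot": TCP orientation; "wrist_force": force on the tool from outside, world axes, zero at the start; "moment": the same for the moment, N m; "gripper_width": opening from 0.0 (shut) to 1.0 (fully open).
Only numpy, scipy, OpenCV 4.12 (cv2) and the standard library are available. Lean on these libraries where they do the work, as an engineer would, in place of code of your own. Each camera call takes 0.05 s, during which the arm holds its last target.

TASK

Restock the canister feeder: slide the red safety catch clear, push the cover open, and load every canister that is there one by one through the window so that each rolls down the chute - the green one first (it must lie against the end stop), then all the yellow ones, the blue one last. Then close the cover fully and slide the red catch all the way back so that the cover is locked; do not knock the vase over.

Things in the scene. Friction and masses are not known exactly. Their poses are not given: they have to be found in the camera images.
- feeder: canister feeder, fixed to the table. Origin on the table under the centre of its loading window; y points downhill along the chute, x away from the robot towards the black drive box, z up. Window: 130 mm along y by 92 mm along x, centred on the origin, rim 128 mm above the table. Canisters lie across the chute (along x) and roll down it; it holds five
- window (a point): point on the chute floor under the window's centre, 66 mm above the table. The floor is straight and slopes down 13 degrees towards feeder +y: 82 mm above the table at the uphill wall (y = -65 mm), 18 mm at the end stop. Chute 92 mm wide between 6 mm side walls (x = -46 to 46 mm). Two guard wires over it from y = 68 to 150 mm: load through the window
- stop (a point): foot of the yellow end stop's inner face at the chute's low end (feeder y = 210 mm, 18 mm above the table). The first canister rests with its middle 20 mm before it (y = 190, 43 mm above the table), each next one 39 mm further uphill in y and 9 mm higher
- deck (a point): centre of the drive box's top, 128 mm above the table; box from feeder x = 54 to 192 mm, y = -127 to 69 mm. The open cover slides over it and the catch runs on it
- cover (a joint): how far the yellow sliding cover is open (m): 0 closed over the window, 0.105 fully open, moving level towards feeder +x. About 2.5 N friction; stays where left. Locked while the catch stands behind the corner of its rear edge: the catch must be over 0.036 m aside, and the cover shut again before the catch goes back
- cover_grip (a point): grip point in the cover's handle, 162 mm above the table: an upright black bar 16 mm thick (feeder x), 80 mm long (feeder y), from 138 to 180 mm above the table, on the middle of the 108 (x) by 132 (y) mm cover plate; moves with the cover
- catch (a joint): how far the red safety catch is slid aside (m): about 0 locked, 0.05 fully clear, moving towards the feeder's -y. About 2 N friction; it stays where it is left
- catch_grip (a point): the middle of the catch's red grip fin, 16 mm thick (feeder y), 24 mm long (feeder x), from 146 to 180 mm above the table on a 28 mm wide, 16 mm high red foot; this point is 164 mm above the table and moves with the catch
- green_mid (a point): middle (half-way along and half-way up) of the green cylindrical canister with light grey end caps, 40 mm diameter, 84 mm long, 0.08 to 0.15 kg, starting on its side in a flat black tray on the table (10 mm rim, no floor height); x runs along its length, both ends alike. Rolls down the chute by itself, comes to rest on the level
- blue_mid (a point): middle (half-way along and half-way up) of the blue cylindrical canister with light grey end caps, 40 mm diameter, 84 mm long, 0.08 to 0.15 kg, starting on its side in a flat black tray on the table (10 mm rim, no floor height); x runs along its length, both ends alike. Rolls down the chute by itself, comes to rest on the level
- yellow1_mid (a point): middle (half-way along and half-way up) of a yellow cylindrical canister with light grey end caps, 40 mm diameter, 84 mm long, 0.08 to 0.15 kg, starting on its side in a flat black tray on the table (10 mm rim, no floor height); x runs along its length, both ends alike. Rolls down the chute by itself, comes to rest on the level; 1 to 3 yellow ones are there (None for the absent)
- yellow2_mid (a point): middle (half-way along and half-way up) of a yellow cylindrical canister with light grey end caps, 40 mm diameter, 84 mm long, 0.08 to 0.15 kg, starting on its side in a flat black tray on the table (10 mm rim, no floor height); x runs along its length, both ends alike. Rolls down the chute by itself, comes to rest on the level; 1 to 3 yellow ones are there (None for the absent)
- yellow3_mid (a point): middle (half-way along and half-way up) of a yellow cylindrical canister with light grey end caps, 40 mm diameter, 84 mm long, 0.08 to 0.15 kg, starting on its side in a flat black tray on the table (10 mm rim, no floor height); x runs along its length, both ends alike. Rolls down the chute by itself, comes to rest on the level; 1 to 3 yellow ones are there (None for the absent)
- tray: the flat black tray in which the canisters start, fixed, 286 mm (x) by 378 mm (y) outside, rim 8 mm wide and 10 mm high; no floor height (canisters rest at table level); origin at its centre
- vase: a celadon-green vase, 170 mm high, 124 mm wide, standing close behind the feeder's low end (twigs reach to 235 mm); origin at the centre of its underside, z axis up along it. Leave it standing
- cup: a celadon-green footed cup, 58 mm high, 60 mm wide, standing among the canisters; origin at the centre of its underside. Not part of the job
Not all that is in view belongs to the job. Of the things like the part that bears green_mid, leave any that is pink; of the rest the larger one is meant. What is shaped like the part that bears yellow3_mid but pink is not meant.

How it is judged:
By the outcome, as a careful person would: the job done as asked, in the order asked, and still so for the second after the job is handed in, with the robot touching nothing.
Of yellow1, yellow2, yellow3 only 1 to 3 are there at a start; the rules pass over those that are not, and their reading is None.
At some moment in a run one of blue, yellow1, yellow2, yellow3 may be knocked a few centimetres aside while the robot is not near it.
Once in a run the grip may slacken for a moment while it holds something.
It also fails if it takes over 210 s, if anything falls off the work surface, if the arm or the gripper's body presses on something with over 40 N, if the wrist force passes 120 N, or if a joint passes its speed limit or range.

## Working session

There is one attempt and no reset: what is moved stays moved. The work goes in short steps, Python scripts to look and compute and a shell command to move; the robot and the scene stay as the last step left them, time stands still between calls to the robot, and variables do not carry over. Pictures are saved under pics/ and viewed, and the job is handed in when it is done.

```bash
ls; mkdir -p pics
python3 - <<'E'
from station import sense,capture
import cv2
s=sense();print(s)
for n in ["scene","top","wrist"]:
    c=capture(n); cv2.imwrite(f"pics/{n}0.png",c["pixels"][:,:,::-1]); print(n,c["fx"],c["fy"],c["cx"],c["cy"],c.get("world_from_camera",c.get("hand_eye")))
E
```

```text
pics
{'time_s': 0.0, 'joints': array([ 9.14217108e+01,  2.20884727e+01,  3.80887885e-01, -2.96369642e-02,
       -6.84119778e+01, -1.48156846e+01]), 'joint_velocities': array([ 4.13746286e-02, -2.60462994e-02, -9.80111089e-03,  1.40237643e-02,
       -2.21629774e-02, -5.23209704e-05]), 'effort': array([ 2.26370908e-04, -3.90666819e+01,  1.87400758e+01,  4.21968967e+00,
        1.09461675e-02, -1.96776773e-04]), 'tcp_pos': array([0.14461268, 0.60734894, 0.18928969]), 'ee_rot': array([[-2.31830752e-01, -9.72756042e-01, -4.29056899e-04],
       [-9.72753782e-01,  2.31831139e-01, -2.09800442e-03],
       [ 2.14031523e-03, -6.90152222e-05, -9.99997707e-01]]), 'wrist_force': array([ 0.20468525, -0.33799404,  0.27840029]), 'moment': array([-0.01458281,  0.02794784,  0.02205272]), 'gripper_width': 1.000985909309046}
scene 485.1689640894836 485.1689640894836 318.8934074312835 242.05577842900806 [[ 0.30712992  0.53316742 -0.78829165  1.47202044]
 [ 0.95165407 -0.16764966  0.2573871  -0.39407828]
 [ 0.00507359 -0.82923223 -0.55888117  0.7945687 ]
 [ 0.          0.          0.          1.        ]]
top 508.27725286481825 508.27725286481825 323.82116439316457 244.83603600793515 [[ 9.63365644e-04 -9.96672302e-01  8.15070165e-02  3.91508474e-01]
 [-9.99971227e-01 -3.46834660e-04  7.57796631e-03 -7.89968322e-02]
 [-7.52447968e-03 -8.15119717e-02 -9.96643959e-01  1.64064842e+00]
 [ 0.00000000e+00  0.00000000e+00  0.00000000e+00  1.00000000e+00]]
wrist 426.8928966714054 426.8928966714054 316.76432157205153 238.80713741956006 [[ 9.99999787e-01  2.56789021e-04 -5.99935763e-04  3.51210247e-04]
 [-6.92816889e-05  9.55906147e-01  2.93672324e-01 -8.09050033e-02]
 [ 6.48894112e-04 -2.93672220e-01  9.55905961e-01 -1.95305605e-01]
 [ 0.00000000e+00  0.00000000e+00  0.00000000e+00  1.00000000e+00]]
```

View pics/scene0.png

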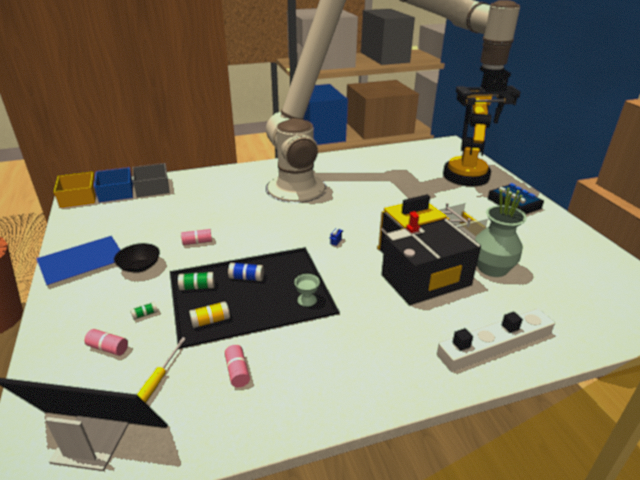

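View pics/top0.png

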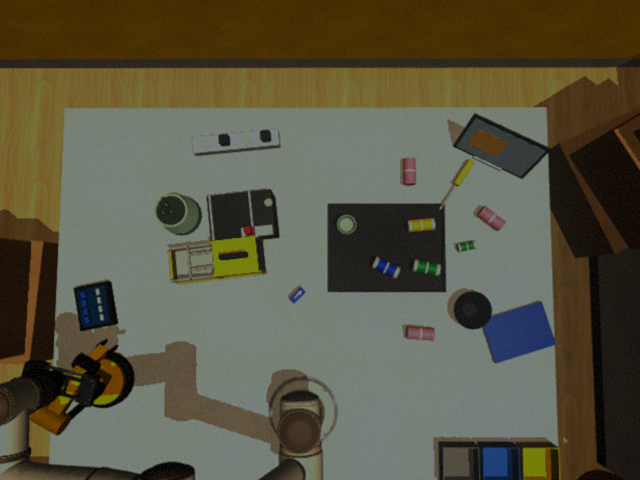

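View pics/wrist0.png

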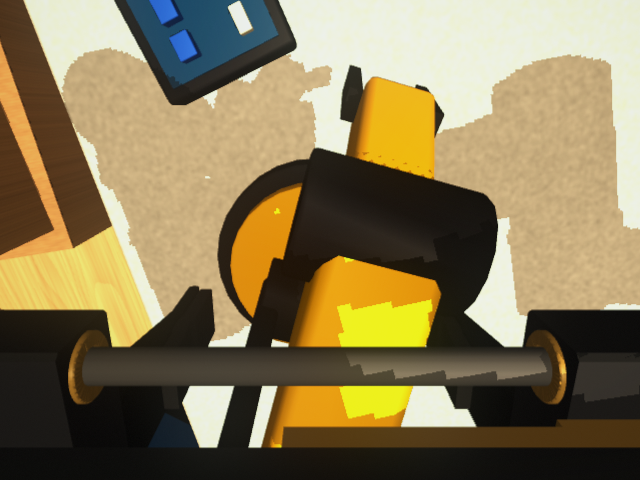

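```bash
cat > h.py <<'E'
import numpy as np,cv2
from station import sense,capture
def grab(n):
    s=sense(); c=capture(n)
    if 'hand_eye' in c:
        T=np.eye(4);T[:3,:3]=s['ee_rot'];T[:3,3]=s['tcp_pos'];c['T']=T@c['hand_eye']
    else: c['T']=c['world_from_camera']
    return c
def cloud(c):
    v,u=np.mgrid[:480,:640].astype(float);d=c['depth']
    p=np.stack([(u-c['cx'])/c['fx']*d,(v-c['cy'])/c['fy']*d,d],-1)
    return p@c['T'][:3,:3].T+c['T'][:3,3]
def at(c,u,v,z):  # ray through pixel at world height z
    r=c['T'][:3,:3]@np.array([(u-c['cx'])/c['fx'],(v-c['cy'])/c['fy'],1]);o=c['T'][:3,3]
    return o+r*(z-o[2])/r[2]
def proj(c,p):
    q=np.linalg.inv(c['T'])@np.append(p,1);return c['fx']*q[0]/q[2]+c['cx'],c['fy']*q[1]/q[2]+c['cy']
def crop(c,x0,y0,x1,y1,k,name):
    im=c['pixels'][y0:y1,x0:x1,::-1];cv2.imwrite('pics/'+name,cv2.resize(im,None,fx=k,fy=k,interpolation=cv2.INTER_CUBIC))
E
python3 - <<'E'
from h import *
c=grab('top')
crop(c,140,170,300,300,5,'t_feeder.png');crop(c,310,140,510,290,4,'t_tray.png')
P=cloud(c); np.save('P0.npy',P)
hsv=cv2.cvtColor(c['pixels'],cv2.COLOR_RGB2HSV)
for n,(a,b) in dict(blue=(110,130),green=(45,80),yellow=(20,32),pink=(160,180),red=(0,8)).items():
    m=((hsv[...,0]>=a)&(hsv[...,0]<=b)&(hsv[...,1]>120)&(hsv[...,2]>40)).astype(np.uint8)
    k,l,st,ce=cv2.connectedComponentsWithStats(m)
    for i in range(1,k):
        if st[i,4]>25:
            q=P[l==i];z=np.median(q[:,2]);print(n,st[i],ce[i].round(1),at(c,*ce[i],max(z,0)).round(3))
E
```

```text
blue [376 259  11  13  93] [381.3 265. ] [ 0.459 -0.248  0.037]
blue [386 263  11  14  93] [390.8 269.4] [ 0.445 -0.278  0.038]
blue [290 288  15  15  69] [296.7 295.6] [0.363 0.019 0.034]
blue [ 80 292   6   6  26] [ 82.4 294.3] [0.366 0.687 0.052]
blue [ 483  302   73   61 2792] [518.5 332. ] [ 0.249 -0.681  0.015]
blue [503 471  10   9  33] [508.4 475.2] [-0.193 -0.641  0.003]
green [461 243   6   8  33] [463.6 246.6] [ 0.518 -0.511  0.026]
green [468 242   6   7  34] [470.5 244.9] [ 0.523 -0.533  0.026]
green [417 261  10  12  87] [421.5 266.3] [ 0.455 -0.375  0.037]
green [428 263   9  12  88] [432.  268.2] [ 0.449 -0.407  0.038]
yellow [  0   0  26  25 123] [12.5  9.6] [1.324 0.987 0.   ]
yellow [  16    0  104   60 1617] [65.9 32.1] [1.244 0.803 0.   ]
yellow [90  0 13  8 36] [96.5  2.7] [1.347 0.703 0.   ]
yellow [124   0  13  16  61] [129.8   7. ] [1.332 0.59  0.   ]
yellow [ 122    0  155   60 2512] [200.3  32.8] [1.24  0.349 0.   ]
yellow [192   0  10   8  28] [196.9   3. ] [ 1.345  0.363 -0.   ]
yellow [209   0  17   9  47] [215.7   3.6] [1.342 0.299 0.   ]
yellow [244   
[... 2719 characters left out ...]
34]
yellow [176 236  90  48 977] [232.1 261.1] [0.466 0.204 0.137]
yellow [168 250   9  30 137] [171.5 264.8] [0.458 0.408 0.059]
yellow [ 46 358   7   8  33] [ 49.8 361.5] [0.152 0.808 0.   ]
yellow [  0 364  24  20 354] [ 10.1 371.9] [0.119 0.934 0.   ]
yellow [ 71 380  10   6  41] [ 75.  382.6] [0.137 0.59  0.274]
yellow [ 59 395  12  10  75] [ 63.6 399.8] [0.094 0.614 0.283]
yellow [ 93 394  27  11 197] [105.2 398.9] [0.047 0.603 0.055]
yellow [ 28 422  22  36 570] [ 39.  440.9] [-0.095  0.831  0.   ]
yellow [522 446  39  34 589] [538.7 461.1] [-0.149 -0.736  0.006]
pink [404 173   3  11  26] [405.2 177.9] [ 0.738 -0.327  0.034]
red [245 226  10  10  81] [249.  230.3] [0.554 0.149 0.176]
```

Run:
```python
from h import *
c=grab('scene')
crop(c,360,170,560,320,4,'s_feeder.png');crop(c,70,220,350,400,2.8,'s_tray.png')
```

```text
(no output)
```

View pics/t_feeder.png

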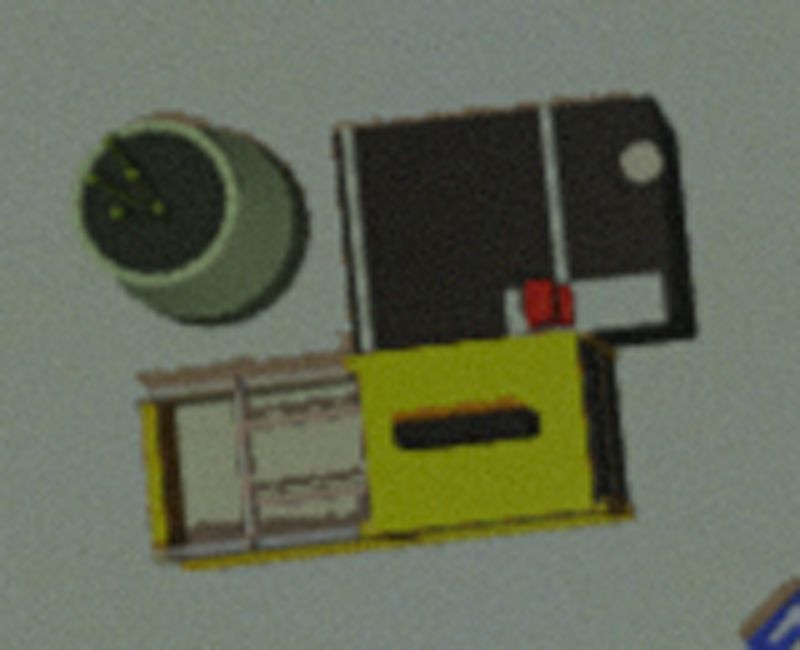

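View pics/t_tray.png

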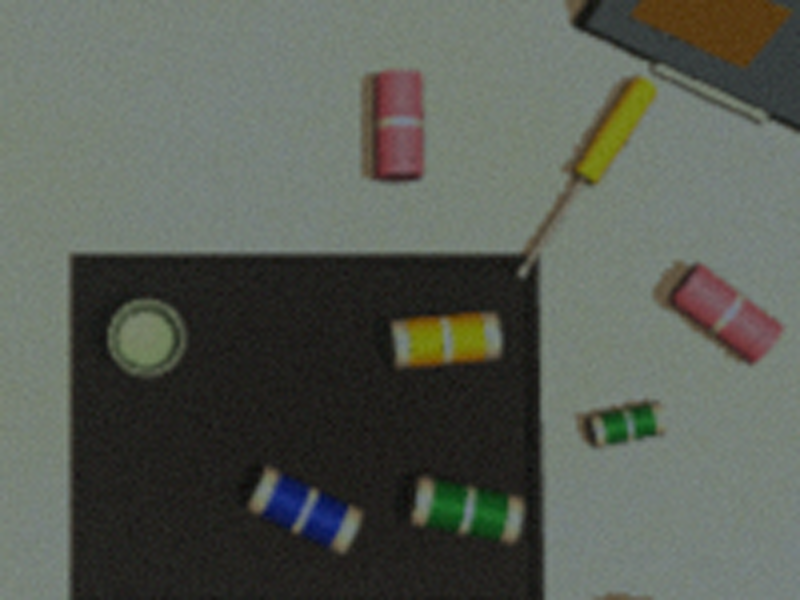

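View pics/s_feeder.png

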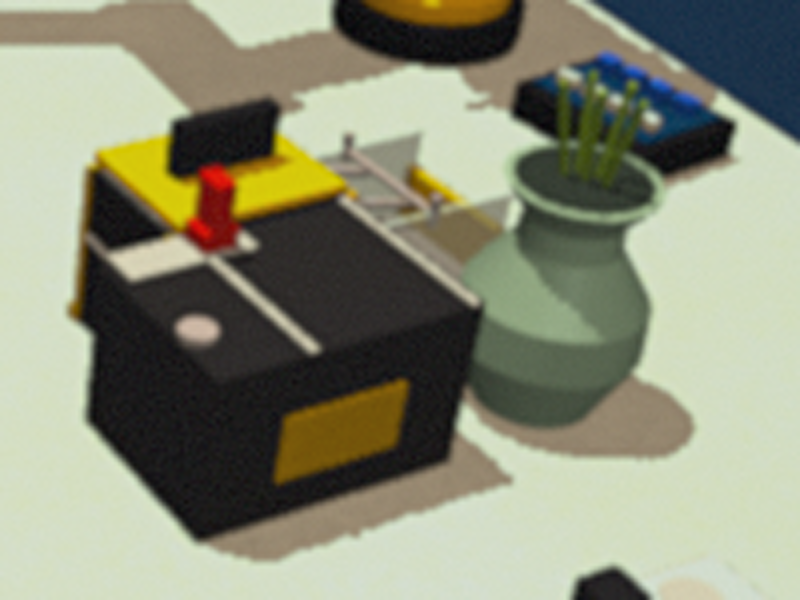

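View pics/s_tray.png

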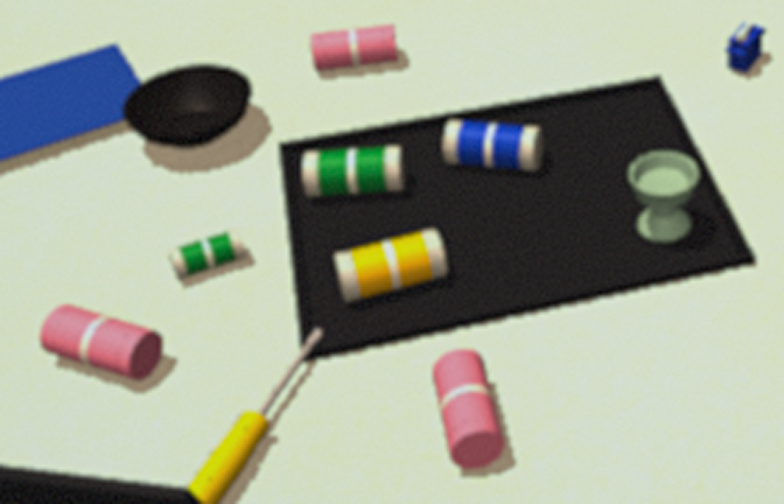

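Run:
```python
from h import *
from scipy.optimize import least_squares
c=grab('top')
f=lambda u,v:(140+(u+.5)/5-.5,170+(v+.5)/5-.5)
obs=[((395,430),(0,.04,.18)),((540,422),(0,-.04,.18)),((357,358),(.054,.066,.138)),((580,338),(.054,-.066,.138)),((368,533),(-.054,.066,.138)),
((335,130),(.192,.069,.128)),((355,350),(.06,.069,.128))]
W=np.array([at(c,*f(*o),m[2]) for o,m in obs]);M=np.array([m for o,m in obs])
def res(p):
    x,y,a=p;R=np.array([[np.cos(a),-np.sin(a)],[np.sin(a),np.cos(a)]])
    return (M[:,:2]@R.T+[x,y]-W[:,:2]).ravel()
r=least_squares(res,[.5,.2,0],loss='soft_l1',f_scale=.004);print(r.x,np.degrees(r.x[2]));print(r.fun.reshape(-1,2).round(4))
P=cloud(c)
for n,(u,v) in dict(plate=(470,370),plate2=(470,490),handle=(465,425),deck=(450,200),fin=(545,300),stop=(150,470),floor=(310,450)).items():
    u,v=map(int,map(round,f(u,v)));print(n,P[v-1:v+2,u-1:u+2].reshape(-1,3).mean(0).round(3))
# fin pose
w=at(c,*f(548,302),.18);print('fin',w)
np.savetxt('feeder.txt',r.x)
a=r.x[2];R=np.array([[np.cos(a),-np.sin(a)],[np.sin(a),np.cos(a)]])
print('fin in feeder',R.T@(w[:2]-r.x[:2]))
```

```text
[0.47971522 0.19637888 0.10085551] 5.778594788471014
[[-0.004   0.0007]
 [-0.0006  0.0048]
 [ 0.0017 -0.0004]
 [ 0.003   0.0009]
 [-0.0019 -0.0028]
 [-0.0003 -0.0017]
 [ 0.0016 -0.0004]]
plate [0.517 0.199 0.138]
plate2 [0.445 0.198 0.139]
handle [0.481 0.194 0.18 ]
deck [0.62  0.214 0.129]
fin [0.554 0.149 0.179]
stop [0.461 0.412 0.062]
floor [0.474 0.318 0.04 ]
fin [0.55395893 0.1480743  0.18      ]
fin in feeder [ 0.06900291 -0.05553431]
```

```bash
python3 -m crank '[[0,0,-0.03,0],[0,0,-0.04,0],[0,0,-0.04,0]]' 0.087
```

```text
time_s: 0.55
tcp_pos: [0.1448, 0.6072, 0.3006]
ee_rot: [[-0.232, -0.973, 0.0], [-0.973, 0.232, -0.003], [0.003, -0.001, -1.0]]
wrist_force: [-0.1, 0.8, 0.9]
gripper_width: 0.998
```

```bash
cat >> h.py <<'E'
def fz():
    x,y,a=np.loadtxt('feeder.txt');R=np.array([[np.cos(a),-np.sin(a)],[np.sin(a),np.cos(a)]]);return np.array([x,y]),R,a
def F(px,py):  # feeder->world
    o,R,a=fz();return R@np.array([px,py])+o
def goto(x,y,z,ang=None):
    """print shift in tool axes and turn about tool z to bring TCP to world x,y,z with tool x axis angle (deg, mod 180)"""
    s=sense();R=s['ee_rot'];d=np.array([x,y,z])-s['tcp_pos']
    cur=np.degrees(np.arctan2(R[1,0],R[0,0]));t=0
    if ang is not None:
        t=-((ang-cur+90)%180-90)
    print('tool shift',(R.T@d).round(4),'turn rad',round(np.radians(t),3),'| cur tcp',s['tcp_pos'].round(4),'ang',round(cur,1),'j6',s['joints'][5].round(1),'t',round(s['time_s'],1),'F',s['wrist_force'].round(1),'w',round(s['gripper_width']*87,1))
E
python3 -c "
from h import *
goto(*F(.07,-.055),.30,95.8)"
```

```text
tool shift [ 0.351  -0.5051  0.0022] turn rad -0.335 | cur tcp [0.1448 0.6072 0.3006] ang -103.4 j6 -14.8 t 0.6 F [-0.1  0.8  0.9] w 86.8
```

```bash
python3 -m crank '[[0.022,-0.031,0,0],[0.022,-0.031,0,0],[0.022,-0.031,0,0],[0.022,-0.031,0,0],[0.022,-0.031,0,0]]' ; python3 -m crank '[[0.022,-0.031,0,0],[0.022,-0.031,0,0],[0.022,-0.031,0,0],[0.022,-0.031,0,0],[0.022,-0.031,0,0]]'; python3 -m crank '[[0,0,0,-0.12],[0,0,0,-0.12],[0,0,0,-0.1],[0,0,0,0]]' | head -3
python3 - <<'E'
from h import *
goto(*F(.07,-.055),.30,95.8)
c=grab('wrist');crop(c,0,0,640,480,1,'w1.png');np.savez('w1.npz',**c)
E
```

```text
time_s: 0.97
tcp_pos: [0.2708, 0.4635, 0.3005]
ee_rot: [[-0.231, -0.973, 0.0], [-0.973, 0.231, 0.0], [-0.0, 0.0, -1.0]]
wrist_force: [0.2, 0.4, 0.5]
gripper_width: 1.001
time_s: 1.38
tcp_pos: [0.3961, 0.3205, 0.3006]
ee_rot: [[-0.231, -0.973, 0.0], [-0.973, 0.231, 0.001], [-0.001, -0.0, -1.0]]
wrist_force: [0.4, 0.8, 0.3]
gripper_width: 1.001
time_s: 1.72
tcp_pos: [0.3955, 0.3217, 0.3004]
ee_rot: [[0.107, -0.994, -0.0], [-0.994, -0.107, 0.0], [-0.0, 0.0, -1.0]]
tool shift [ 0.189  -0.14    0.0003] turn rad 0.006 | cur tcp [0.3955 0.3217 0.3004] ang -83.9 j6 38.7 t 1.7 F [-0.6 -0.1  0.3] w 87.0
```

View pics/w1.png

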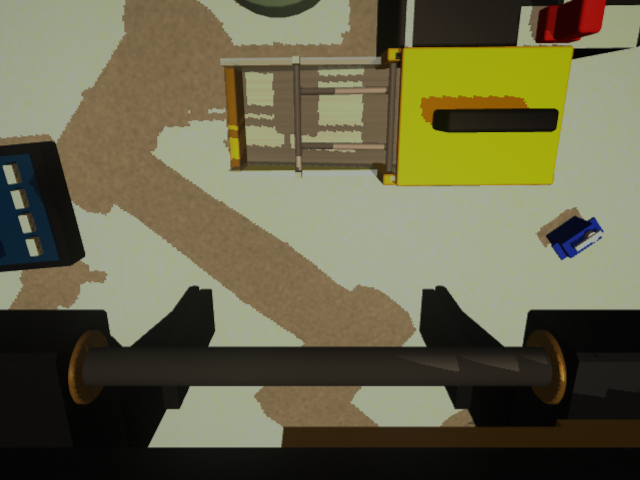

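Run:
```python
from h import *
from scipy.optimize import least_squares
z=np.load('w1.npz');c={k:z[k] for k in z}
obs=[((402,48),(.054,.066,.138)),((573,47),(.054,-.066,.138)),((553,184),(-.054,-.066,.138)),((397,185),(-.054,.066,.138))]
W=np.array([at(c,*o,m[2]) for o,m in obs]);M=np.array([m for o,m in obs])
print(W.round(4), np.linalg.norm(W-np.roll(W,1,0),axis=1))
def res(p):
    x,y,a=p;R=np.array([[np.cos(a),-np.sin(a)],[np.sin(a),np.cos(a)]])
    return (M[:,:2]@R.T+[x,y]-W[:,:2]).ravel()
r=least_squares(res,[.5,.2,0]);print(r.x,np.degrees(r.x[2]));print(r.fun.reshape(-1,2).round(4))
np.savetxt('feeder.txt',r.x)
for n,u,v in [('handle0',557,119),('handle1',440,120)]:print(n,at(c,u,v,.18)); 
P=cloud(c);print(P[118,500],P[160,480],P[30,470],P[20,560])
goto(*F(.07,-.055),.30,np.degrees(r.x[2])+90)
```

```text
[[0.5267 0.2696 0.138 ]
 [0.5414 0.1388 0.138 ]
 [0.4361 0.1256 0.138 ]
 [0.4212 0.2563 0.138 ]] [0.10634874 0.13163892 0.10619501 0.1314749 ]
[0.48132246 0.19759667 0.11785574] 6.752636778333291
[[ 0.0005 -0.0001]
 [ 0.0013 -0.0004]
 [-0.0006  0.0001]
 [-0.0012  0.0005]]
handle0 [0.48654485 0.15933028 0.18      ]
handle1 [0.47696689 0.24202887 0.18      ]
[0.4828459  0.20048803 0.18156747] [0.44914841 0.19119774 0.13796721] [0.54647381 0.21730281 0.12854984] [0.55475811 0.16231922 0.15505483]
tool shift [ 0.1866 -0.1434  0.0003] turn rad -0.014 | cur tcp [0.3954 0.3219 0.3004] ang -84.1 j6 38.5 t 1.8 F [ 0.2  0.4 -0.1] w 86.8
```

```bash
python3 -m crank '[[0.037,-0.014,0,0],[0.037,-0.014,0,0],[0.037,-0.014,0,0],[0.037,-0.014,0,0],[0.035,-0.014,0,-0.014]]' | head -2;python3 -m crank '[[0,0,0,0]]' | head -2
python3 - <<'E'
from h import *
goto(*F(.07,-.055),.30,96.75)
c=grab('wrist');crop(c,0,0,640,480,1,'w2.png');np.savez('w2.npz',**c)
E
```

```text
time_s: 2.18
tcp_pos: [0.4847, 0.1461, 0.3007]
time_s: 2.27
tcp_pos: [0.486, 0.1432, 0.3004]
tool shift [ 0.0001 -0.0718  0.0004] turn rad -0.006 | cur tcp [0.486  0.1432 0.3004] ang -83.6 j6 61.5 t 2.3 F [-0.1  1.5 -0. ] w 86.8
```

View pics/w2.png

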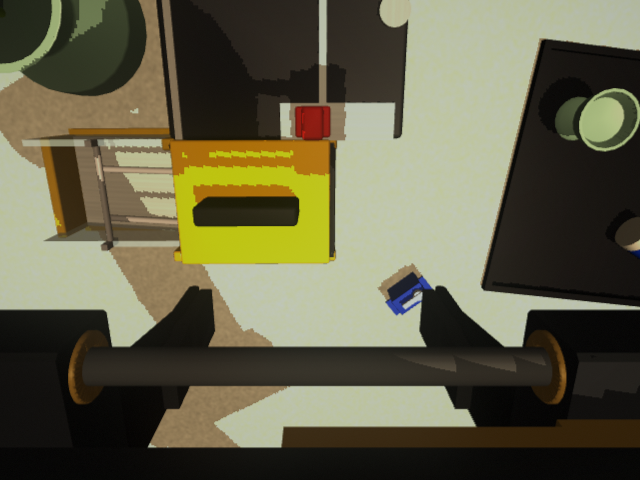

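Run:
```python
from h import *
z=np.load('w2.npz');c={k:z[k] for k in z}
crop(c,270,80,370,160,8,'w2c.png');P=cloud(c)
print(P[105:142:3,312].round(3)); print(P[120,290:340:3].round(3))
```

```text
[[0.568 0.156 0.129]
 [0.566 0.155 0.181]
 [0.564 0.155 0.181]
 [0.562 0.155 0.182]
 [0.56  0.155 0.182]
 [0.558 0.154 0.181]
 [0.556 0.154 0.181]
 [0.554 0.154 0.181]
 [0.551 0.154 0.18 ]
 [0.549 0.154 0.181]
 [0.547 0.153 0.181]
 [0.545 0.153 0.179]
 [0.54  0.153 0.139]]
[[0.554 0.173 0.13 ]
 [0.555 0.17  0.13 ]
 [0.555 0.167 0.146]
 [0.556 0.165 0.148]
 [0.557 0.162 0.179]
 [0.557 0.159 0.182]
 [0.557 0.157 0.181]
 [0.558 0.155 0.18 ]
 [0.558 0.153 0.181]
 [0.558 0.151 0.18 ]
 [0.558 0.149 0.181]
 [0.558 0.146 0.147]
 [0.558 0.144 0.147]
 [0.558 0.141 0.145]
 [0.558 0.138 0.131]
 [0.558 0.136 0.131]
 [0.559 0.133 0.13 ]]
```

View pics/w2c.png

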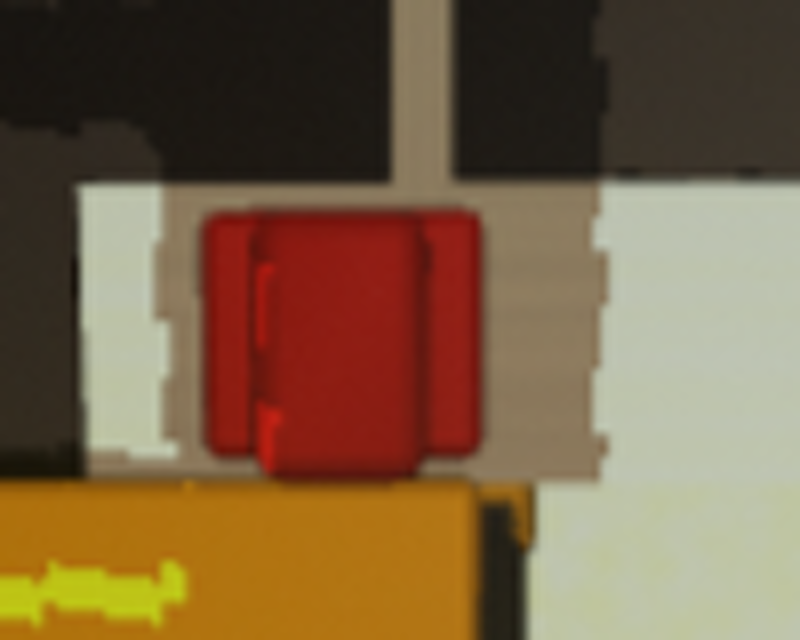

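Run:
```python
from h import *
o,R,a=fz();print(R.T@(np.array([.556,.155])-o))
goto(.556,.155,.153,96.75)
```

```text
[ 0.06915086 -0.051082  ]
tool shift [-0.0018 -0.0715  0.1472] turn rad -0.005 | cur tcp [0.4852 0.1452 0.3002] ang -83.5 j6 61.4 t 2.3 F [-0.2  0.  -0.4] w 86.8
```

```bash
python3 -m crank '[[-0.001,-0.036,0,-0.005],[-0.001,-0.0355,0,0],[0,0,0.035,0],[0,0,0.035,0],[0,0,0.03,0]]' 0.05 | head -2; python3 -m crank '[[0,0,0,0],[0,0,0,0]]' | head -2
python3 - <<'E'
from h import *
goto(.556,.155,.153,96.75)
E
```

```text
time_s: 2.73
tcp_pos: [0.5546, 0.1595, 0.198]
time_s: 2.9
tcp_pos: [0.5544, 0.1588, 0.1995]
tool shift [ 0.0038 -0.0012  0.0465] turn rad 0.008 | cur tcp [0.5544 0.1588 0.1995] ang -82.8 j6 65.1 t 2.9 F [-0.1 -0.   1.3] w 52.5
```

```bash
python3 -m crank '[[0.004,-0.001,0.015,0.008],[0,0,0.015,0],[0,0,0,0],[0,0,0,0]]' | head -2
python3 - <<'E'
from h import *
goto(.556,.155,.153,96.75)
c=grab('wrist');crop(c,100,200,500,480,2,'w3.png')
goto(.556,.155,.153,96.75)
E
```

```text
time_s: 3.23
tcp_pos: [0.5576, 0.1553, 0.1726]
tool shift [0.0001 0.0016 0.0196] turn rad -0.0 | cur tcp [0.5576 0.1553 0.1726] ang -83.3 j6 65.1 t 3.2 F [ 0.4 -0.1  0.8] w 49.8
tool shift [0.0002 0.002  0.02  ] turn rad 0.0 | cur tcp [0.5579 0.1554 0.173 ] ang -83.2 j6 65.1 t 3.3 F [-0.7 -0.  -0.1] w 49.8
```

View pics/w3.png

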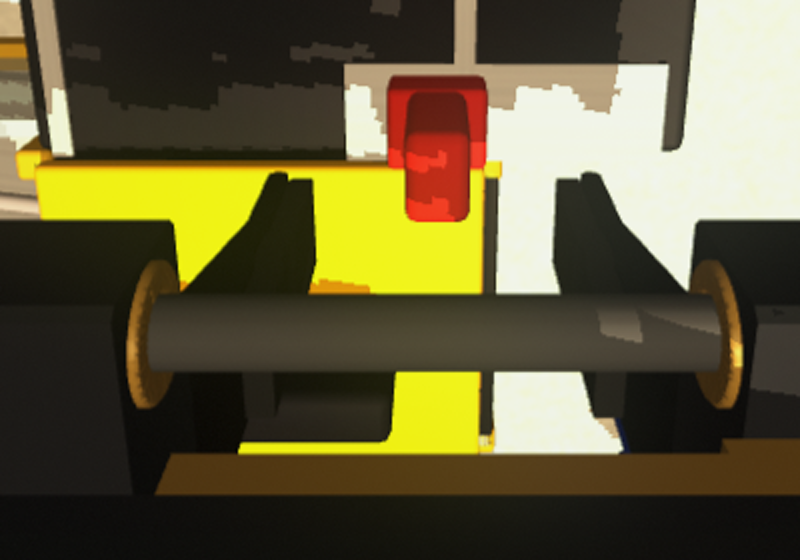

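```bash
python3 -m crank '[[0,0.0015,0.01,0],[0,0,0.01,0],[0,0,0,0]]' | head -4;  python3 -m crank '[[0,0,0,0],[0,0,0,0],[0,0,0,0],[0,0,0,0],[0,0,0,0]]' 0.0
python3 - <<'E'
from h import *
goto(.556,.155,.153,96.75)
E
```

```text
time_s: 3.53
tcp_pos: [0.5536, 0.1539, 0.1484]
ee_rot: [[0.116, -0.993, -0.003], [-0.993, -0.116, -0.001], [0.001, 0.004, -1.0]]
wrist_force: [-0.9, -0.1, -1.1]
time_s: 3.95
tcp_pos: [0.5553, 0.1544, 0.1506]
ee_rot: [[0.117, -0.993, 0.001], [-0.993, -0.117, 0.0], [-0.0, -0.001, -1.0]]
wrist_force: [0.5, -0.6, 0.6]
gripper_width: 0.281
tool shift [-0.0005 -0.0008 -0.0024] turn rad -0.001 | cur tcp [0.5553 0.1544 0.1506] ang -83.3 j6 65.1 t 4.0 F [ 0.5 -0.6  0.6] w 24.5
```

```bash
python3 -m crank '[[0,0,0,0],[0,0,0,0],[0,0,0,0],[0,0,0,0]]' 0.0 | tail -2;python3 -m crank '[[0.01,0,0,0],[0.01,0,0,0],[0.01,0,0,0],[0.01,0,0,0],[0.008,0,0,0]]'|tail -4;python3 -m crank '[[0,0,0,0],[0,0,0,0]]'
python3 - <<'E'
from h import *
goto(*F(.069,-.101),.153,96.75)
E
```

```text
wrist_force: [0.3, 0.7, -0.3]
gripper_width: 0.026
tcp_pos: [0.5607, 0.105, 0.1504]
ee_rot: [[0.116, -0.993, -0.0], [-0.993, -0.116, -0.0], [0.0, 0.0, -1.0]]
wrist_force: [0.6, -0.2, -0.3]
gripper_width: 0.004
time_s: 4.87
tcp_pos: [0.5608, 0.1058, 0.1504]
ee_rot: [[0.116, -0.993, 0.0], [-0.993, -0.116, 0.0], [-0.0, -0.0, -1.0]]
wrist_force: [0.8, -0.0, -1.2]
gripper_width: 0.01
tool shift [ 0.0005 -0.0008 -0.0026] turn rad -0.002 | cur tcp [0.5608 0.1058 0.1504] ang -83.4 j6 69.7 t 4.9 F [ 0.8 -0.  -1.2] w 0.9
```

Run:
```python
from h import *
c=grab('wrist');crop(c,100,200,500,480,2,'w4.png')
c=grab('scene');crop(c,340,150,540,300,4,'s4.png')
```

```text
(no output)
```

View pics/w4.png

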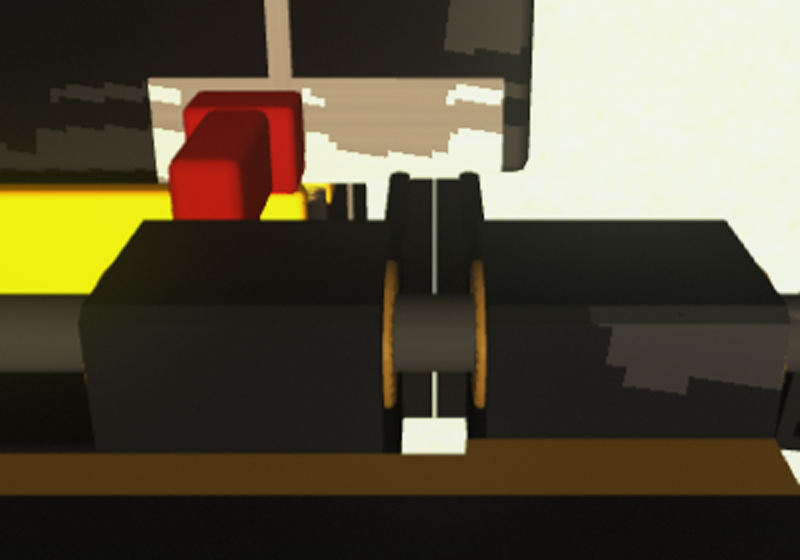

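View pics/s4.png

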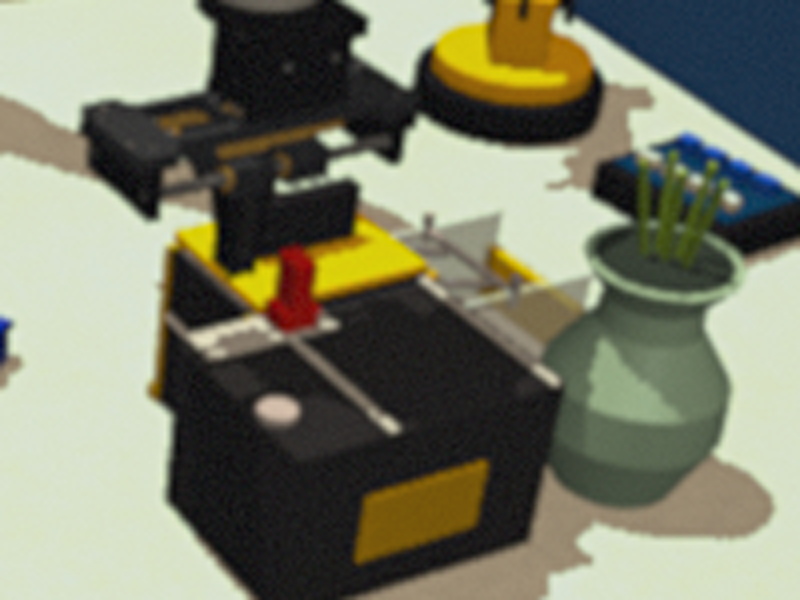

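Run:
```python
from h import *
s=sense();print(s['tcp_pos'],s['ee_rot'].round(3))
for n,X0,Y0,k in [('scene',340,150,4),('wrist',100,200,2),('top',140,170,5)]:
    c=grab(n)
    for m,p in dict(tcp=s['tcp_pos'],fin=[.556,.155,.18],tcp2=[.556,.155,.15],deckc=[*F(.054,-.127),.128],cov=[*F(.054,-.066),.138]).items():
        u,v=proj(c,p);print(n,m,round(u),round(v),'crop',round((u-X0)*k),round((v-Y0)*k))
    if n=='top': crop(c,140,170,300,300,5,'t4.png')
```

```text
[0.56080611 0.10661668 0.15040263] [[ 0.117 -0.993  0.   ]
 [-0.993 -0.117  0.   ]
 [-0.    -0.    -1.   ]]
scene tcp 397 228 crop 226 311
scene fin 415 214 crop 298 254
scene tcp2 413 224 crop 293 295
scene deckc 383 235 crop 174 340
scene cov 404 226 crop 258 305
wrist tcp 317 279 crop 434 158
wrist fin 203 304 crop 206 208
wrist tcp2 218 277 crop 237 154
wrist deckc 366 288 crop 533 175
wrist cov 253 295 crop 307 190
top tcp 265 229 crop 624 294
top fin 247 229 crop 534 296
top tcp2 248 230 crop 542 302
top deckc 275 233 crop 676 316
top cov 255 235 crop 573 327
```

View pics/t4.png

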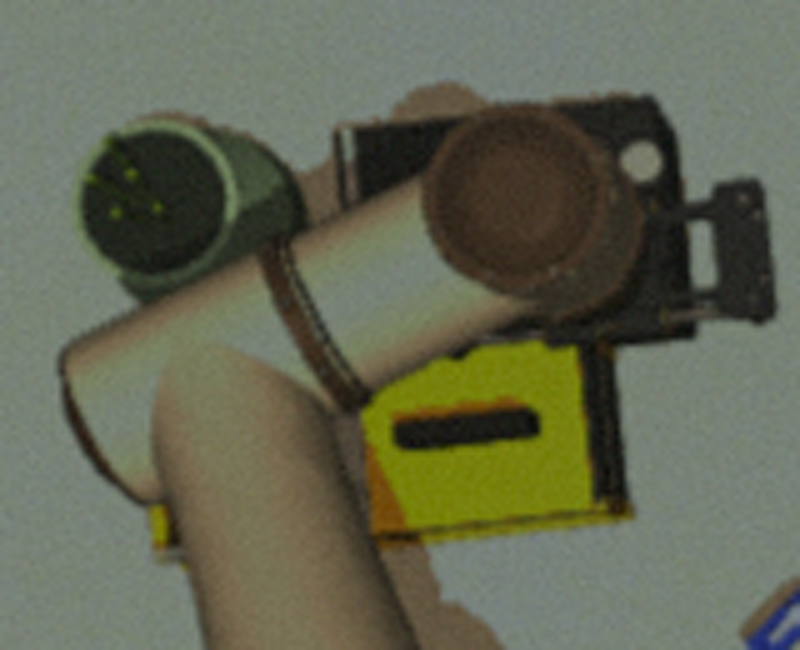

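Run:
```python
from h import *
c=grab('wrist');c['T']=c['hand_eye'];P=cloud(c)*1000
for v in range(280,345,4): print(v,P[v,305].round(),P[v,317].round(),P[v,325].round(), P[v,195].round())
c=grab('scene');P=cloud(c)*1000
u0=340+238//4
for v in range(205,225,2): print(v,[P[v,u].round().tolist() for u in (396,399,402)])
```

```text
280 [-6.  9. 20.] [ 0.  9. 20.] [ 5.  9. 21.] [-51. -12. -29.]
284 [-6. 11. 20.] [ 0. 11. 20.] [ 5. 11. 21.] [-51. -10. -30.]
288 [-6. 13. 20.] [ 0. 13. 20.] [ 5. 14. 21.] [-51.  -8. -30.]
292 [ -5.  -9. -36.] [  0.  74. 150.] [  4.  -9. -35.] [-51.  -7. -31.]
296 [ -5.  -9. -40.] [  0.  78. 150.] [  3.  -9. -40.] [-51.  -5. -30.]
300 [ -4.  -9. -44.] [  0.  81. 149.] [  3. -10. -44.] [-51.  -3. -30.]
304 [ -4.  -9. -47.] [  0.  86. 150.] [  3.  -9. -47.] [-51.  -1. -30.]
308 [ -4.  -9. -50.] [  0.  90. 150.] [  3.  -9. -50.] [-52.   1. -30.]
312 [ -4.  -9. -54.] [  0.  94. 150.] [  3.  -9. -54.] [ -27.  -38. -110.]
316 [ -4.  -9. -57.] [  0.  97. 150.] [  3.  -9. -56.] [ -26.  -38. -112.]
320 [ -4.  -9. -60.] [  0. 102. 151.] [  3.  -9. -60.] [ -26.  -37. -113.]
324 [ -4.  -9. -63.] [  0. 106. 150.] [  3. -10. -63.] [ -25.  -37. -115.]
328 [ -4.  -8. -64.] [  0. 110. 150.] [  3. -10. -66.] [ -25.  -38. -117.]
332 [ -4.  -9. -68.] [  0. 113. 148.] [  3.  -9. -68.] [ -25.  -37. -117.]
336 [ -4.  -9. -70.] [  0. 118. 151.] [  3.  -9. -70.] [ -24.  -37. -119.]
340 [ -4.  -8. -72.] [  0.
[... 157 characters left out ...]
, 101.0, 222.0], [570.0, 109.0, 220.0]]
207 [[567.0, 96.0, 215.0], [576.0, 99.0, 219.0], [571.0, 109.0, 215.0]]
209 [[566.0, 97.0, 209.0], [571.0, 102.0, 210.0], [568.0, 111.0, 207.0]]
211 [[564.0, 98.0, 202.0], [571.0, 103.0, 205.0], [570.0, 111.0, 203.0]]
213 [[565.0, 98.0, 197.0], [572.0, 102.0, 200.0], [572.0, 111.0, 198.0]]
215 [[569.0, 97.0, 193.0], [568.0, 105.0, 192.0], [1472.0, -394.0, 795.0]]
217 [[566.0, 99.0, 186.0], [568.0, 106.0, 186.0], [569.0, 114.0, 185.0]]
219 [[500.0, 135.0, 135.0], [568.0, 107.0, 180.0], [507.0, 149.0, 137.0]]
221 [[506.0, 133.0, 133.0], [515.0, 136.0, 138.0], [514.0, 146.0, 135.0]]
223 [[505.0, 134.0, 126.0], [517.0, 136.0, 133.0], [524.0, 141.0, 136.0]]
```

```bash
cat >> h.py <<'E'
TIP=0.032
def gotip(x,y,z,ang=None): goto(x,y,z-TIP,ang)
E
python3 -m crank '[[0,0,-0.02,0],[-0.02,0,-0.01,0],[-0.029,0,0,0],[0,0,0,0],[0,0,0,0]]' 0.05 | head -2
python3 -m crank '[[0,0,0,0],[0,0,0,0],[0,0,0,0]]' 0.05 | tail -1
python3 - <<'E'
from h import *
gotip(.556,.155,.150,96.75)
E
```

```text
time_s: 5.63
tcp_pos: [0.5547, 0.1565, 0.1803]
gripper_width: 0.519
tool shift [-0.0003 -0.0012  0.0621] turn rad -0.001 | cur tcp [0.5549 0.1546 0.1801] ang -83.3 j6 65.0 t 5.9 F [ 0.3 -0.1  0.6] w 45.2
```

```bash
python3 -m crank '[[0,-0.001,0.02,0],[0,0,0.02,0],[0,0,0.012,0],[0,0,0,0]]' 0.05 | tail -4
python3 - <<'E'
from h import *
gotip(.556,.155,.150,96.75)
c=grab('wrist');crop(c,100,200,500,480,2,'w5.png')
E
```

```text
tcp_pos: [0.5539, 0.1538, 0.1252]
ee_rot: [[0.115, -0.993, -0.006], [-0.993, -0.115, -0.003], [0.002, 0.006, -1.0]]
wrist_force: [0.1, 0.4, -0.3]
gripper_width: 0.573
tool shift [-0.0009 -0.0022  0.0072] turn rad -0.002 | cur tcp [0.5539 0.1538 0.1252] ang -83.4 j6 65.0 t 6.2 F [ 0.1  0.4 -0.3] w 49.8
```

View pics/w5.png

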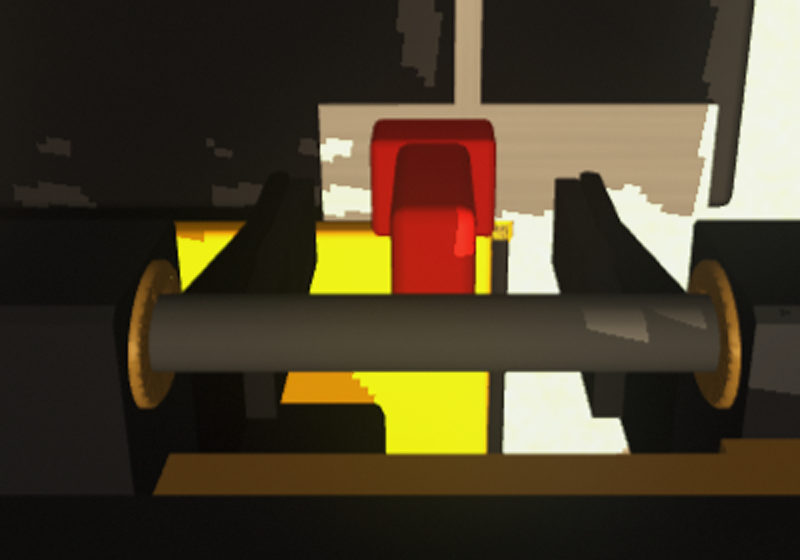

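```bash
python3 -m crank '[[0,-0.002,0.006,0],[0,0,0,0]]' 0.0 | tail -2;python3 -m crank '[[0,0,0,0],[0,0,0,0],[0,0,0,0],[0,0,0,0],[0,0,0,0]]' 0.0 | tail -2;python3 -m crank '[[0,0,0,0],[0,0,0,0],[0,0,0,0]]' 0.0 
python3 -c "
from h import *
c=grab('wrist');c['T']=c['hand_eye'];P=cloud(c)*1000
print(P[362,300:330:8].round())"
```

```text
wrist_force: [0.1, -0.2, -0.1]
gripper_width: 0.492
wrist_force: [-0.5, -0.3, 0.8]
gripper_width: 0.179
time_s: 7.1
tcp_pos: [0.5582, 0.1556, 0.1228]
ee_rot: [[0.117, -0.993, 0.001], [-0.993, -0.117, -0.0], [0.0, -0.001, -1.0]]
wrist_force: [0.2, -1.5, 3.0]
gripper_width: 0.183
[[  -3.  -31. -119.]
 [  -2.  -31. -119.]
 [   0.  -31. -119.]
 [   2.  -31. -119.]]
```

```bash
python3 -m crank '[[0.01,0,0,0],[0.012,0,0,0],[0.012,0,0,0],[0.012,0,0,0],[0.006,0,0,0]]' |tail -5; python3 -m crank '[[0.001,0,0,0],[0,0,0,0]]' |tail -5
python3 - <<'E'
from h import *
goto(*F(.069,-.101),.118,96.75)
c=grab('wrist');crop(c,100,200,500,480,2,'w6.png')
E
```

```text
time_s: 7.57
tcp_pos: [0.564, 0.1081, 0.1225]
ee_rot: [[0.114, -0.993, 0.002], [-0.993, -0.114, 0.011], [-0.011, -0.004, -1.0]]
wrist_force: [-13.3, 36.8, 6.8]
gripper_width: 0.183
time_s: 7.73
tcp_pos: [0.5639, 0.1085, 0.1226]
ee_rot: [[0.116, -0.993, 0.002], [-0.993, -0.116, 0.011], [-0.01, -0.003, -1.0]]
wrist_force: [-8.8, 23.3, 5.7]
gripper_width: 0.179
tool shift [0.0029 0.0026 0.0046] turn rad -0.001 | cur tcp [0.5639 0.1085 0.1226] ang -83.3 j6 70.3 t 7.7 F [-8.8 23.3  5.7] w 15.6
```

View pics/w6.png

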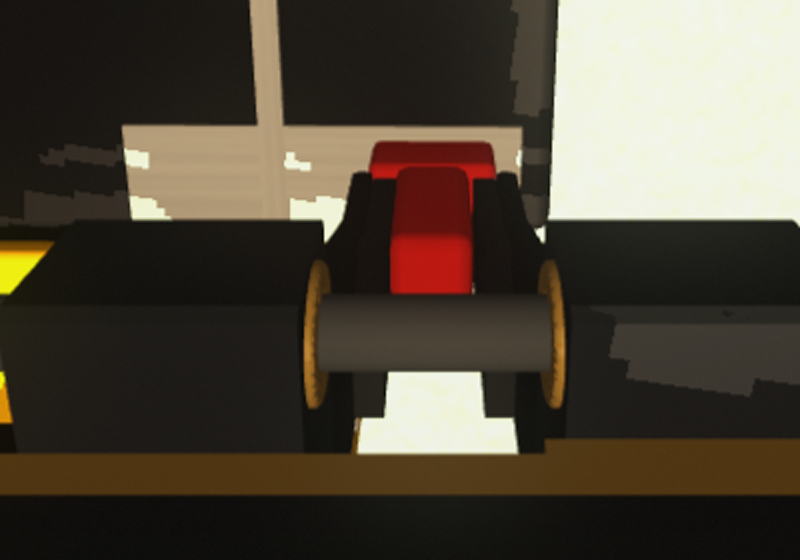

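```bash
python3 -m crank '[[-0.002,0,0,0],[0,0,0,0],[0,0,0,0],[0,0,0,0]]' 0.05 |tail -2; python3 -m crank '[[0,0,-0.03,0],[0,0,-0.03,0],[0,0,0,0]]' |tail -2
python3 - <<'E'
from h import *
c=grab('wrist');crop(c,100,200,500,480,2,'w7.png')
gotip(*F(-.045,0),.215,96.75)
E
```

```text
wrist_force: [0.6, 0.4, -1.3]
gripper_width: 0.397
wrist_force: [0.3, 0.1, 0.9]
gripper_width: 0.554
tool shift [-0.1023  0.1184  0.0018] turn rad -0.001 | cur tcp [0.5661 0.1044 0.1855] ang -83.3 j6 70.0 t 8.4 F [ 0.4  0.1 -0.4] w 49.2
```

View pics/w7.png

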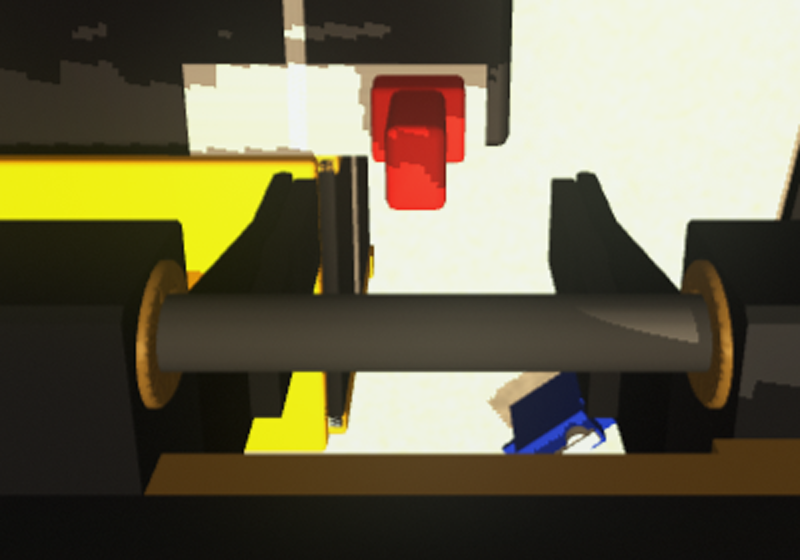

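```bash
python3 -m crank '[[-0.0256,0.0296,0,0],[-0.0256,0.0296,0,0],[-0.0256,0.0296,0,0],[-0.0256,0.0296,0,0],[0,0,0,0]]' 0 |tail -2; python3 -m crank '[[0,0,0,0],[0,0,0,0],[0,0,0,0]]' |tail -1
python3 - <<'E'
from h import *
gotip(*F(-.045,0),.150,96.75)
E
```

```text
wrist_force: [-0.1, -0.7, 0.5]
gripper_width: 0.288
gripper_width: 0.064
tool shift [-0.0001 -0.0018  0.0638] turn rad -0.002 | cur tcp [0.4349 0.192  0.1818] ang -83.4 j6 53.1 t 9.1 F [-0.4  0.1  0.1] w 5.6
```

```bash
python3 -m crank '[[0,-0.002,0.025,0],[0,0,0.025,0],[0,0,0.013,0],[0,0,0,0]]' 0 |tail -5; python3 -m crank '[[0,-0.015,0,0],[0,-0.015,0,0],[0,-0.015,0,0],[0,0,0,0]]'
python3 - <<'E'
from h import *
c=grab('wrist');crop(c,0,0,640,480,1,'w8.png')
gotip(*F(.0875,0),.150,96.75)
E
```

```text
time_s: 9.42
tcp_pos: [0.4351, 0.1905, 0.1158]
ee_rot: [[0.114, -0.994, -0.006], [-0.994, -0.114, -0.005], [0.004, 0.007, -1.0]]
wrist_force: [-0.4, -0.5, -0.2]
gripper_width: 0.006
time_s: 9.75
tcp_pos: [0.4842, 0.1984, 0.1198]
ee_rot: [[0.115, -0.993, 0.002], [-0.993, -0.115, 0.0], [-0.0, -0.002, -1.0]]
wrist_force: [0.3, -0.1, 0.5]
gripper_width: 0.003
tool shift [ 0.     -0.086   0.0017] turn rad -0.003 | cur tcp [0.4828 0.1981 0.1196] ang -83.4 j6 56.4 t 9.8 F [-0.   0.5 -0.2] w 0.5
```

View pics/w8.png

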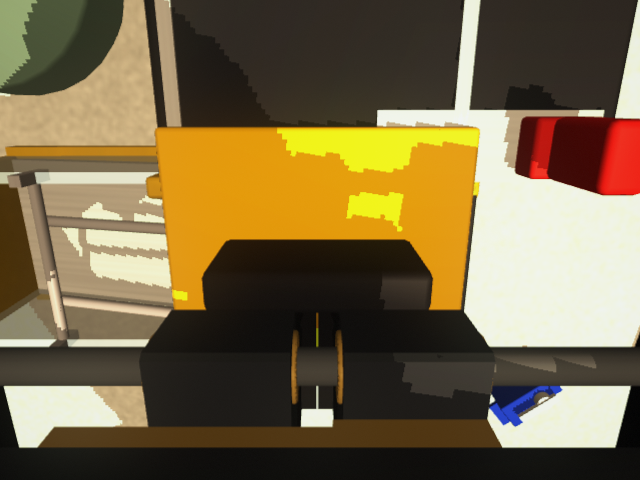

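```bash
python3 -m crank '[[0,-0.018,0,0],[0,-0.018,0,0],[0,-0.018,0,0],[0,-0.018,0,0],[0,0,0,0]]' |tail -2;python3 -m crank '[[0,-0.007,0,0],[0,-0.006,0,0],[0,-0.002,0,0],[0,0,0,0]]' |tail -5
python3 - <<'E'
from h import *
c=grab('wrist');crop(c,0,0,640,480,1,'w9.png')
gotip(*F(.0875,0),.150,96.75)
E
```

```text
wrist_force: [0.7, 0.2, -0.1]
gripper_width: 0.005
time_s: 10.55
tcp_pos: [0.5668, 0.208, 0.1193]
ee_rot: [[0.117, -0.993, -0.001], [-0.993, -0.117, -0.001], [0.001, 0.001, -1.0]]
wrist_force: [-1.4, -1.1, 0.1]
gripper_width: 0.011
tool shift [ 0.0004 -0.0013  0.0013] turn rad -0.001 | cur tcp [0.5669 0.2082 0.1193] ang -83.3 j6 61.2 t 10.6 F [-2.5 -1.9 -0.3] w 0.8
```

View pics/w9.png

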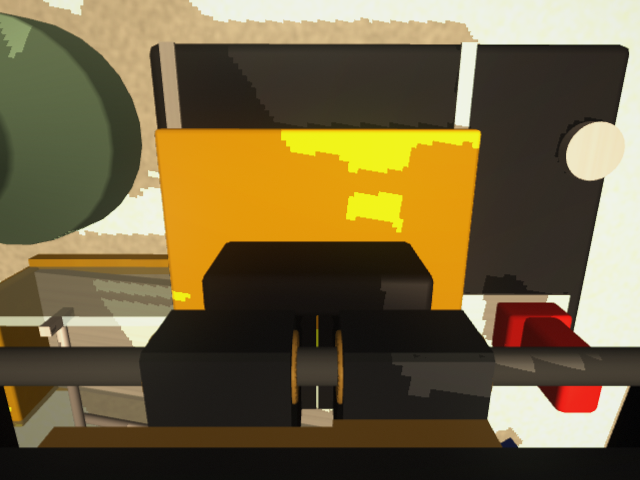

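```bash
python3 -m crank '[[0,-0.002,0,0],[0,-0.002,0,0],[0,0,0,0]]' |tail -5;python3 -c "
from h import *
gotip(*F(.0875,0),.150,96.75)"
```

```text
time_s: 10.85
tcp_pos: [0.5667, 0.208, 0.1193]
ee_rot: [[0.117, -0.993, -0.009], [-0.993, -0.117, -0.003], [0.002, 0.009, -1.0]]
wrist_force: [-12.6, -0.3, 6.9]
gripper_width: 0.006
tool shift [ 0.0003 -0.0015  0.0013] turn rad -0.001 | cur tcp [0.5667 0.208  0.1193] ang -83.3 j6 61.4 t 10.8 F [-12.6  -0.3   6.9] w 0.5
```

```bash
python3 -m crank '[[0,0.015,0,0],[0,0,-0.04,0],[0,0,-0.04,0],[0,0,-0.04,0],[0,0,0,0]]' 0.07 |tail -5;python3 -c "
from h import *
gotip(.452,-.391,.27,167)"
```

```text
time_s: 11.27
tcp_pos: [0.5617, 0.2095, 0.2501]
ee_rot: [[0.119, -0.993, 0.02], [-0.993, -0.119, 0.009], [-0.006, -0.02, -1.0]]
wrist_force: [0.7, 0.4, 2.1]
gripper_width: 0.296
tool shift [0.5833 0.1805 0.0048] turn rad -1.225 | cur tcp [0.5617 0.2095 0.2501] ang -83.2 j6 60.7 t 11.3 F [0.7 0.4 2.1] w 25.8
```

```bash
python3 -m crank '[[0.039,0.012,0,0],[0.039,0.012,0,0],[0.039,0.012,0,0],[0.039,0.012,0,0],[0.039,0.012,0,0]]' |head -2;python3 -m crank '[[0.039,0.012,0,0],[0.039,0.012,0,0],[0.039,0.012,0,0],[0.039,0.012,0,0],[0.039,0.012,0,0]]'|head -2;python3 -m crank '[[0,0,0,0.12],[0,0,0,0.12],[0,0,0,0.12],[0,0,0,0.12],[0,0,0,0.12]]' |head -2;python3 -m crank '[[0,0,0,0.12],[0,0,0,0.12],[0,0,0,0.12],[0,0,0,0.12],[0,0,0,0.12]]' |head -2;python3 -m crank '[[0,0,0,0.12],[0,0,0,0.12],[0,0,0,0.12],[0,0,0,0.12],[0,0,0,0.12]]' |head -2;python3 -m crank '[[0,0,0,0.12],[0,0,0,0]]' 0.07|head -2
python3 - <<'E'
from h import *
gotip(.452,-.391,.27,167)
print(sense()['joints'].round(0))
c=grab('wrist');crop(c,0,0,640,480,1,'w10.png');np.savez('w10.npz',**c)
E
```

```text
time_s: 11.68
tcp_pos: [0.5198, 0.0054, 0.2399]
time_s: 12.1
tcp_pos: [0.4832, -0.1958, 0.2401]
time_s: 12.52
tcp_pos: [0.4838, -0.1943, 0.2397]
time_s: 12.93
tcp_pos: [0.4838, -0.194, 0.2397]
time_s: 13.35
tcp_pos: [0.4838, -0.1941, 0.2398]
time_s: 13.52
tcp_pos: [0.4837, -0.194, 0.2397]
tool shift [-0.0148 -0.199   0.0017] turn rad -0.007 | cur tcp [ 0.4837 -0.194   0.2397] ang 166.6 j6 -9.4 t 13.5 F [0.2 0.4 1.1] w 70.1
[ -4.  10.  -9.   0. -71.  -9.]
```

View pics/w10.png

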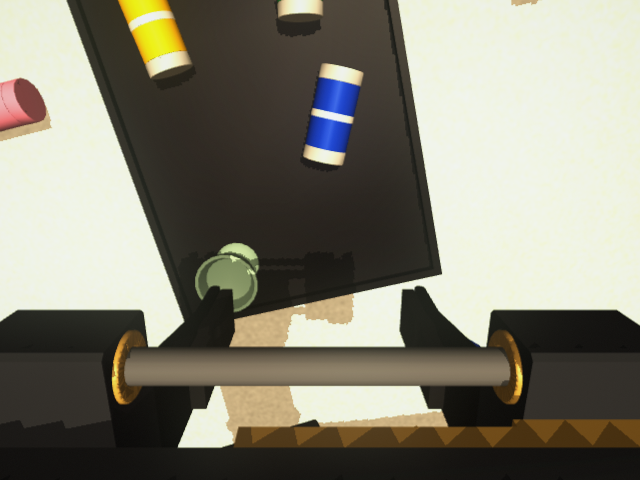

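```bash
python3 -m crank '[[-0.005,-0.04,0,0],[-0.005,-0.04,0,0],[-0.005,-0.04,0,0],[0,0,0,0],[0,0,0,0]]' |head -2
python3 - <<'E'
from h import *
c=grab('wrist');crop(c,0,0,640,480,1,'w11.png');np.savez('w11.npz',**c)
gotip(.452,-.391,.27,167)
E
```

```text
time_s: 13.98
tcp_pos: [0.4697, -0.3161, 0.2389]
tool shift [-0.0001 -0.0782  0.001 ] turn rad -0.005 | cur tcp [ 0.4698 -0.3149  0.239 ] ang 166.7 j6 4.2 t 14.0 F [ 0.2  0.1 -0.1] w 69.9
```

View pics/w11.png

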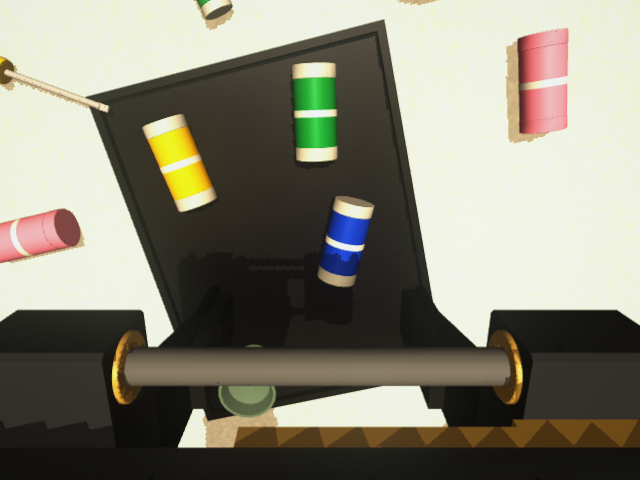

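```bash
cat >> h.py <<'E'
def cans(c,seeds,zlo=.012,zhi=.05,ztop=.034):
    P=cloud(c);m=((P[...,2]>zlo)&(P[...,2]<zhi)&(c['depth']>0)).astype(np.uint8)
    k,l=cv2.connectedComponents(m)
    for n,(u,v) in seeds.items():
        i=l[v,u];q=P[(l==i)&(P[...,2]>ztop)] if i else np.zeros((0,3))
        if len(q)<30: print(n,'none',len(q),P[v,u]);continue
        (x,y),(w,h),_=cv2.minAreaRect((q[:,:2]*1000).astype(np.float32))
        b=cv2.boxPoints(cv2.minAreaRect((q[:,:2]*1000).astype(np.float32)));e=[b[1]-b[0],b[2]-b[1]];e=max(e,key=np.linalg.norm)
        print(n,'centre mm',round(x,1),round(y,1),'size',round(w,1),round(h,1),'axis deg',round(np.degrees(np.arctan2(e[1],e[0]))%180,1),'ztop',np.percentile(q[:,2],95).round(4),len(q))
E
python3 - <<'E'
from h import *
z=np.load('w11.npz');c={k:z[k] for k in z}
cans(c,dict(green=(315,95),yellow=(172,145),blue=(350,225)))
E
```

```text
green centre mm 453.8 -391.0 size 83.8 32.4 axis deg 78.5 ztop 0.0413 3205
yellow centre mm 589.5 -375.6 size 32.4 84.0 axis deg 94.9 ztop 0.0414 2914
blue centre mm 454.1 -263.4 size 84.9 31.8 axis deg 64.3 ztop 0.0413 2448
```

```bash
python3 -c "
from h import *
gotip(.454,-.391,.012,168.5)"
```

```text
tool shift [-0.002  -0.0778  0.259 ] turn rad -0.031 | cur tcp [ 0.4698 -0.3149  0.239 ] ang 166.7 j6 4.2 t 14.0 F [ 0.2  0.1 -0.1] w 69.9
```

```bash
python3 -m crank '[[-0.001,-0.039,0,-0.015],[-0.001,-0.039,0,-0.016],[0,0,0.04,0],[0,0,0.04,0],[0,0,0.04,0]]' 0.07|head -2; python3 -m crank '[[0,0,0.03,0],[0,0,0,0],[0,0,0,0]]' |head -2
python3 -c "
from h import *
gotip(.454,-.391,.012,168.5)
c=grab('wrist');crop(c,0,0,640,480,1,'w12.png')"
```

```text
time_s: 14.45
tcp_pos: [0.4554, -0.3903, 0.119]
time_s: 14.7
tcp_pos: [0.4546, -0.3898, 0.0889]
tool shift [ 1.000e-04 -1.300e-03  1.089e-01] turn rad 0.003 | cur tcp [ 0.4546 -0.3898  0.0889] ang 168.7 j6 13.8 t 14.7 F [1.1 0.5 1.1] w 70.0
```

View pics/w12.png

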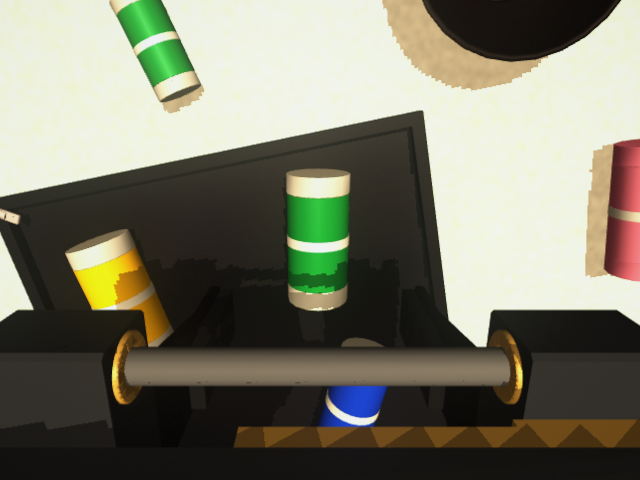

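```bash
python3 -m crank '[[0,-0.001,0.035,0],[0,0,0.035,0],[0,0,0.025,0],[0,0,0.01,0],[0,0,0,0]]' |head -5; python3 -m crank '[[0,0,0.004,0],[0,0,0,0]]' |head -5
python3 -c "
from h import *
gotip(.454,-.391,.005,168.5)
c=grab('wrist');crop(c,0,0,640,480,1,'w13.png')"
```

```text
time_s: 15.17
tcp_pos: [0.4549, -0.3917, -0.0155]
ee_rot: [[-0.98, 0.198, -0.0], [0.198, 0.98, -0.0], [0.0, -0.0, -1.0]]
wrist_force: [0.0, -0.2, -0.3]
gripper_width: 0.805
time_s: 15.33
tcp_pos: [0.4563, -0.3927, -0.0174]
ee_rot: [[-0.98, 0.199, 0.004], [0.199, 0.98, -0.002], [-0.004, -0.001, -1.0]]
wrist_force: [0.1, 0.1, -0.1]
gripper_width: 0.806
tool shift [0.0026 0.0012 0.0096] turn rad 0.001 | cur tcp [ 0.4563 -0.3927 -0.0174] ang 168.5 j6 13.8 t 15.3 F [ 0.1  0.1 -0.1] w 70.1
```

View pics/w13.png

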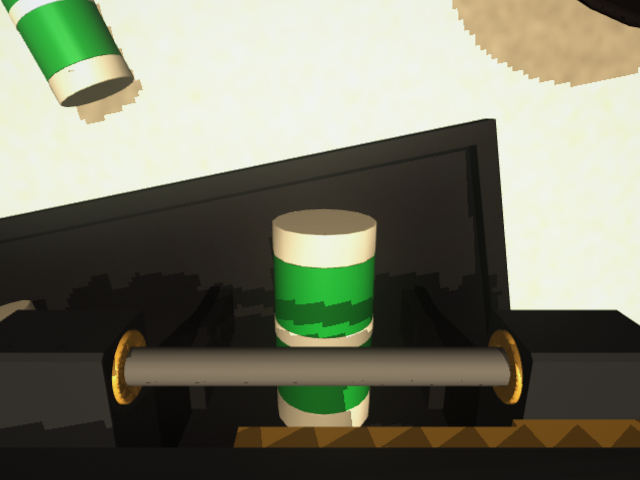

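```bash
python3 -m crank '[[0.002,0.001,0.004,0],[0,0,0.004,0],[0,0,0,0]]' |head -5; python3 -m crank '[[0,0,0,0],[0,0,0,0],[0,0,0,0],[0,0,0,0],[0,0,0,0]]' 0.02 |tail -2;python3 -m crank '[[0,0,0,0],[0,0,0,0],[0,0,0,0]]' 0.02
```

```text
time_s: 15.63
tcp_pos: [0.4522, -0.3902, -0.0279]
ee_rot: [[-0.98, 0.2, -0.0], [0.2, 0.98, 0.0], [0.0, 0.0, -1.0]]
wrist_force: [-0.3, -0.2, -0.1]
gripper_width: 0.809
wrist_force: [-0.3, 0.0, 0.6]
gripper_width: 0.505
time_s: 16.3
tcp_pos: [0.4527, -0.3905, -0.0276]
ee_rot: [[-0.98, 0.2, 0.0], [0.2, 0.98, -0.0], [-0.0, -0.0, -1.0]]
wrist_force: [0.5, 0.7, 0.7]
gripper_width: 0.45
```

```bash
python3 -m crank '[[0,0,-0.02,0],[0,0,-0.035,0],[0,0,-0.035,0],[0,0,-0.035,0],[0,0,-0.035,0]]' |head -2; python3 -m crank '[[0,0,-0.035,0],[0,0,-0.035,0],[0,0,-0.035,0],[0,0,0,0]]' 
python3 -c "
from h import *
gotip(*F(0,.012),.26,96.75)"
```

```text
time_s: 16.72
tcp_pos: [0.4519, -0.39, 0.1336]
time_s: 17.05
tcp_pos: [0.4555, -0.3931, 0.2461]
ee_rot: [[-0.98, 0.199, 0.012], [0.199, 0.98, -0.009], [-0.014, -0.007, -1.0]]
wrist_force: [0.4, -1.3, 0.2]
gripper_width: 0.447
tool shift [0.096  0.5955 0.0127] turn rad 1.253 | cur tcp [ 0.4555 -0.3931  0.2461] ang 168.5 j6 13.8 t 17.1 F [ 0.4 -1.3  0.2] w 38.9
```

```bash
python3 -m crank '[[0.006,0.038,0,0],[0.006,0.038,0,0],[0.006,0.038,0,0],[0.006,0.038,0,0],[0.006,0.038,0,0]]' |head -2;python3 -m crank '[[0.006,0.038,0,0],[0.006,0.038,0,0],[0.006,0.038,0,0],[0.006,0.038,0,0],[0.006,0.038,0,0]]' |tail -1;python3 -m crank '[[0.006,0.038,0,0],[0.006,0.038,0,0],[0.006,0.038,0,0],[0,0,0,0.12],[0,0,0,0.12]]' |tail -1;python3 -m crank '[[0,0,0,0.12],[0,0,0,0.12],[0,0,0,0.12],[0,0,0,0.12],[0,0,0,0.12]]' |tail -1;python3 -m crank '[[0,0,0,0.12],[0,0,0,0.12],[0,0,0,0.12],[0,0,0,0.05],[0,0,0,0]]' |tail -1
python3 - <<'E'
from h import *
gotip(*F(0,.012),.26,96.75)
c=grab('wrist');crop(c,0,0,640,480,1,'w14.png');np.savez('w14.npz',**c)
E
```

```text
time_s: 17.47
tcp_pos: [0.4603, -0.1966, 0.2368]
gripper_width: 0.455
gripper_width: 0.45
gripper_width: 0.451
gripper_width: 0.448
tool shift [0.0991 0.0175 0.0088] turn rad 0.001 | cur tcp [0.4743 0.1091 0.2368] ang 96.8 j6 -115.3 t 19.1 F [ 0.7  0.4 -1.2] w 39.0
```

View pics/w14.png

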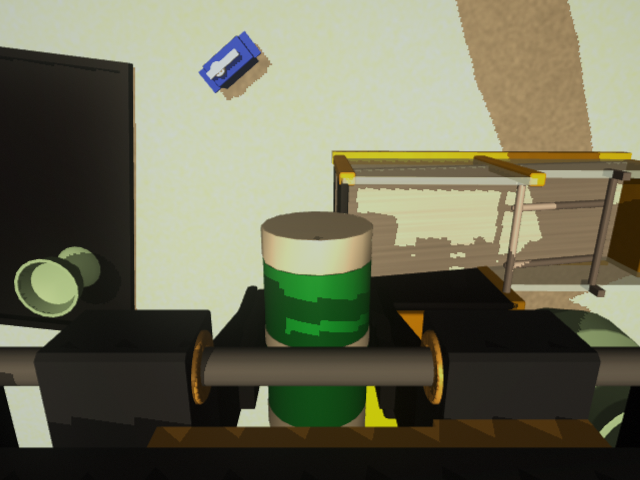

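```bash
python3 -m crank '[[0.035,0.006,0,0],[0.032,0.006,0,0],[0,0,0,0],[0,0,0,0]]' |tail -1
python3 - <<'E'
from h import *
gotip(*F(0,.012),.26,96.75)
c=grab('wrist')
for p in [(-.046,-.065,.128),(-.046,.065,.128),(.046,.065,.128),(.046,-.065,.128),(-.046,.21,.06)]:
    u,v=proj(c,[*F(*p[:2]),p[2]]);print(p,u,v)
    cv2.circle(c['pixels'],(int(u),int(v)),3,(255,0,0),-1)
crop(c,0,0,640,480,1,'w15.png')
E
```

```text
gripper_width: 0.45
tool shift [0.0309 0.0054 0.0087] turn rad 0.005 | cur tcp [0.4784 0.1782 0.2367] ang 97.1 j6 -121.6 t 19.5 F [-0.4 -0.5 -1.1] w 39.2
(-0.046, -0.065, 0.128) 252.28578448093737 166.75723822412027
(-0.046, 0.065, 0.128) 435.6264913181915 167.75520082316518
(0.046, 0.065, 0.128) 425.19227267892484 287.32727881408687
(0.046, -0.065, 0.128) 256.9626384976295 286.47026820702104
(-0.046, 0.21, 0.06) 582.8608473675279 157.8973145088375
```

View pics/w15.png

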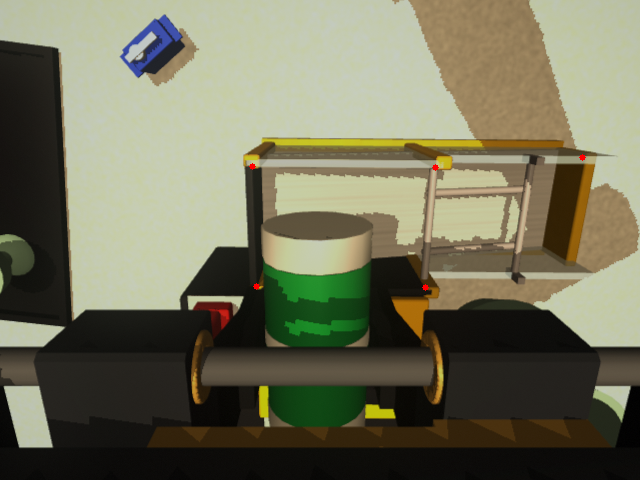

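```bash
python3 -m crank '[[0.031,0.006,0,0],[0,0,0,0],[0,0,0,0]]' |tail -1
python3 - <<'E'
from h import *
o,R,a=fz()
z=np.load('w2.npz');c={k:z[k] for k in z};P=cloud(c)
q=P.reshape(-1,3);f=(q[:,:2]-o)@R
m=(abs(f[:,0])<.06)&(c['depth'].ravel()>0)
for y0 in np.arange(.06,.22,.01):
    k=m&(f[:,1]>y0)&(f[:,1]<y0+.01);print(round(y0,2),k.sum(),np.percentile(q[k,2],[50,90,99,100]).round(3))
gotip(*F(0,.012),.079,96.75)
E
```

```text
gripper_width: 0.453
0.06 938 [0.139 0.14  0.14  0.141]
0.07 197 [0.128 0.129 0.13  0.13 ]
0.08 219 [0.101 0.104 0.105 0.106]
0.09 536 [0.091 0.101 0.102 0.103]
0.1 986 [0.044 0.097 0.1   0.101]
0.11 1073 [0.042 0.095 0.098 0.099]
0.12 1083 [0.039 0.093 0.095 0.097]
0.13 1069 [0.037 0.092 0.094 0.095]
0.14 1548 [0.084 0.094 0.105 0.106]
0.15 1073 [0.033 0.094 0.105 0.106]
0.16 915 [0.03  0.092 0.094 0.095]
0.17 871 [0.028 0.092 0.094 0.095]
0.18 500 [0.058 0.093 0.094 0.094]
0.19 1016 [0.023 0.092 0.094 0.095]
0.2 1264 [0.021 0.092 0.094 0.095]
0.21 2724 [0.052 0.063 0.093 0.094]
tool shift [ 0.0011 -0.0006  0.19  ] turn rad 0.003 | cur tcp [0.4808 0.2086 0.237 ] ang 96.9 j6 -124.3 t 19.8 F [ 0.5 -0.1 -0.8] w 39.4
```

```bash
python3 -m crank '[[0.001,0,0.035,0],[0,0,0.035,0],[0,0,0.035,0],[0,0,0.03,0],[0,0,0,0]]' |tail -4; python3 -m crank '[[0,0,0.02,0],[0,0,0.02,0],[0,0,0.015,0],[0,0,0,0],[0,0,0,0]]' |tail -4
python3 - <<'E'
from h import *
gotip(*F(0,.012),.079,96.75)
c=grab('wrist');crop(c,0,0,640,480,1,'w16.png')
c=grab('scene');crop(c,340,150,540,300,4,'s16.png')
E
```

```text
tcp_pos: [0.4765, 0.2056, 0.0966]
ee_rot: [[-0.117, 0.993, -0.011], [0.993, 0.117, -0.007], [-0.006, -0.012, -1.0]]
wrist_force: [-0.6, -0.4, -1.8]
gripper_width: 0.451
tcp_pos: [0.4816, 0.2094, 0.0486]
ee_rot: [[-0.12, 0.993, 0.001], [0.993, 0.12, -0.0], [-0.0, 0.001, -1.0]]
wrist_force: [0.7, 0.1, -0.1]
gripper_width: 0.449
tool shift [ 0.0003 -0.0016  0.0016] turn rad 0.002 | cur tcp [0.4816 0.2094 0.0486] ang 96.9 j6 -124.4 t 20.6 F [ 0.7  0.1 -0.1] w 39.1
```

View pics/w16.png

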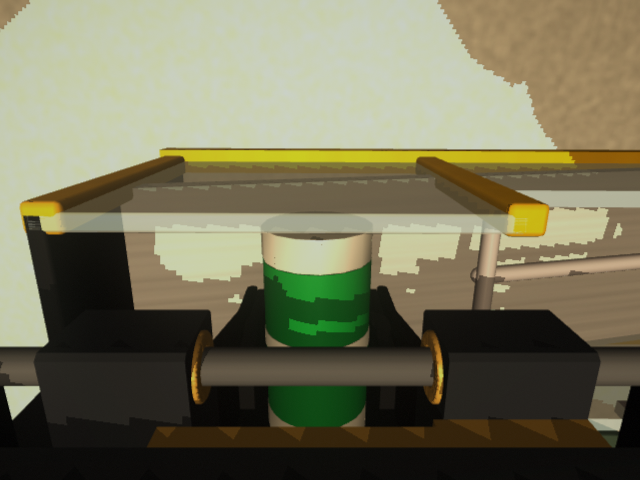

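View pics/s16.png

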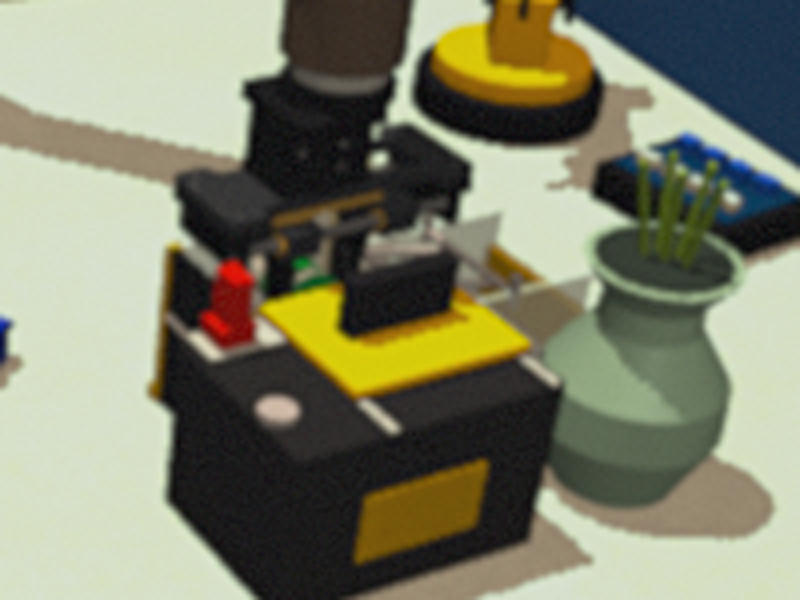

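```bash
python3 -m crank '[[0,0,0,0],[0,0,0,0],[0,0,0,0],[0,0,0,0],[0,0,0,0]]' 0.055|tail -2; python3 -m crank '[[0,0,-0.01,0],[0,0,-0.015,0],[0,0,-0.03,0],[0,0,-0.035,0],[0,0,-0.035,0]]' |tail -4; python3 -m crank '[[0,0,-0.035,0],[0,0,0,0]]' |tail -1
python3 - <<'E'
from h import *
c=grab('wrist');crop(c,0,0,640,480,1,'w17.png')
gotip(.5895,-.3756,.27,4.9)
c=grab('scene');crop(c,340,150,540,300,4,'s17.png')
c=grab('scene');crop(c,0,150,640,480,1,'s17b.png')
E
```

```text
wrist_force: [0.0, 0.8, -0.4]
gripper_width: 0.624
tcp_pos: [0.4804, 0.2092, 0.1742]
ee_rot: [[-0.12, 0.993, -0.001], [0.993, 0.12, -0.001], [-0.001, -0.001, -1.0]]
wrist_force: [0.1, 0.4, 0.3]
gripper_width: 0.63
gripper_width: 0.633
tool shift [-0.595   0.0356 -0.0279] turn rad -1.536 | cur tcp [0.483  0.211  0.2126] ang 96.9 j6 -124.4 t 21.8 F [-0.4  0.3 -1.1] w 55.1
```

View pics/w17.png

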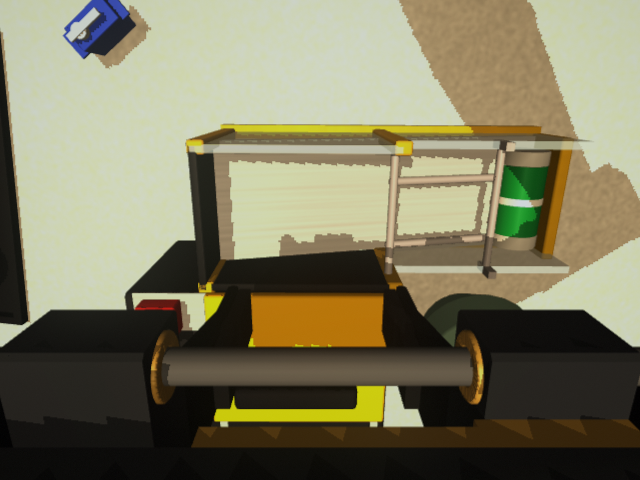

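View pics/s17.png

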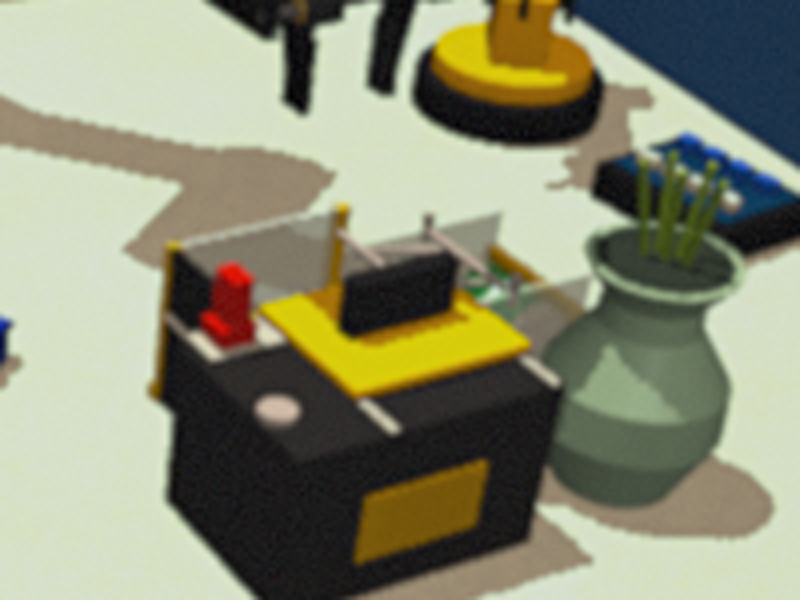

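```bash
python3 -m crank '[[-0.036,0.002,-0.02,0],[-0.038,0.002,-0.008,0],[-0.04,0.002,0,0],[-0.04,0.002,0,0],[-0.04,0.002,0,0]]' 0.07|head -2; python3 -m crank '[[-0.04,0.002,0,0],[-0.04,0.002,0,0],[-0.04,0.002,0,0],[-0.04,0.002,0,0],[-0.04,0.002,0,0]]'|head -2; python3 -m crank '[[-0.03,0.002,0,-0.096],[0,0,0,-0.12],[0,0,0,-0.12],[0,0,0,-0.12],[0,0,0,-0.12]]'|head -2; python3 -m crank '[[0,0,0,-0.12],[0,0,0,-0.12],[0,0,0,-0.12],[0,0,0,-0.12],[0,0,0,-0.12]]'|head -2;python3 -m crank '[[0,0,0,-0.12],[0,0,0,-0.12],[0,0,0,-0.12],[0,0,0,0],[0,0,0,0]]'|head -2
python3 - <<'E'
from h import *
gotip(.5895,-.3756,.27,4.9)
c=grab('wrist');crop(c,0,0,640,480,1,'w18.png');np.savez('w18.npz',**c)
E
```

```text
time_s: 22.32
tcp_pos: [0.5129, 0.0164, 0.2341]
time_s: 22.73
tcp_pos: [0.5467, -0.181, 0.2336]
time_s: 23.15
tcp_pos: [0.5522, -0.209, 0.2331]
time_s: 23.57
tcp_pos: [0.5523, -0.2085, 0.2333]
time_s: 23.98
tcp_pos: [0.5526, -0.2086, 0.2339]
tool shift [-0.0231 -0.1695 -0.0043] turn rad -0.004 | cur tcp [ 0.5526 -0.2086  0.2339] ang -175.3 j6 9.7 t 24.0 F [-0.2  0.6 -0.8] w 70.0
```

View pics/w18.png

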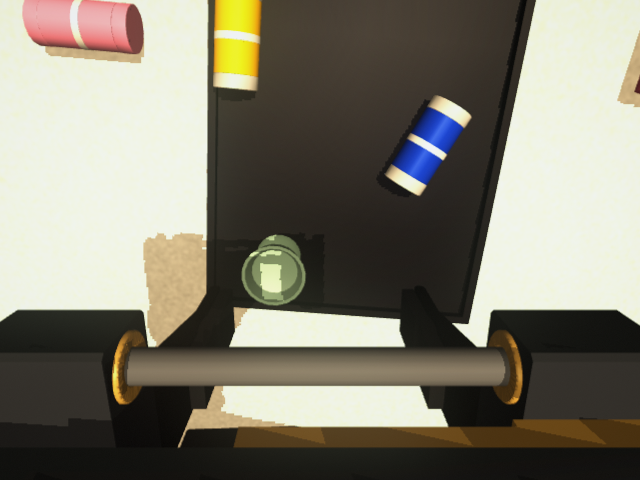

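```bash
python3 -m crank '[[-0.012,-0.04,0,0],[-0.011,-0.04,0,0],[0,-0.03,0,0],[0,0,0,0],[0,0,0,0]]'|head -2
python3 - <<'E'
from h import *
c=grab('wrist');crop(c,0,0,640,480,1,'w19.png');np.savez('w19.npz',**c)
s={}
hsv=cv2.cvtColor(c['pixels'],cv2.COLOR_RGB2HSV)
for n,(a,b) in dict(blue=(110,130),yellow=(20,32)).items():
    m=((hsv[...,0]>=a)&(hsv[...,0]<=b)&(hsv[...,1]>150)&(hsv[...,2]>60)).astype(np.uint8);m[300:]=0
    k,l,st,ce=cv2.connectedComponentsWithStats(m);i=1+st[1:,4].argmax();s[n]=tuple(int(x) for x in ce[i]);print(n,ce[i],st[i])
cans(c,s)
gotip(.5895,-.3756,.11,4.9)
E
```

```text
time_s: 24.45
tcp_pos: [0.585, -0.3177, 0.2336]
blue [450.82533589 246.71401152] [ 428  226   48   41 1042]
yellow [268.73992995 150.40367776] [ 250  134   39   33 1142]
blue centre mm 454.0 -264.4 size 82.1 30.3 axis deg 64.8 ztop 0.041 2172
yellow centre mm 632.7 -341.6 size 84.0 32.0 axis deg 89.5 ztop 0.0413 2938
tool shift [ 1.000e-04 -5.930e-02  1.562e-01] turn rad -0.003 | cur tcp [ 0.585  -0.3167  0.2342] ang -175.3 j6 19.3 t 24.5 F [-0.4  0.6  0.5] w 69.9
```

View pics/w19.png

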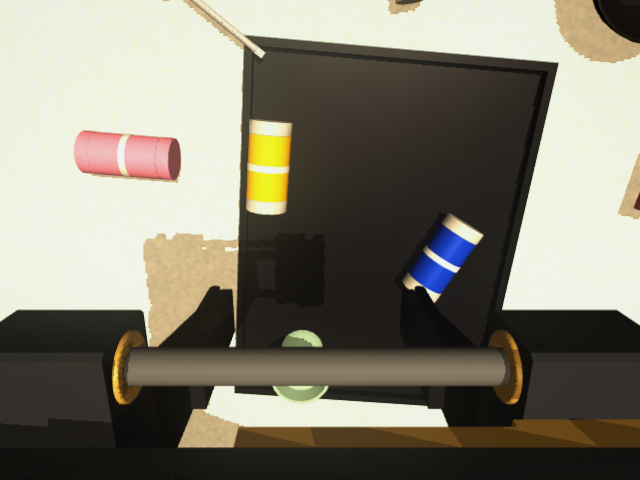

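```bash
python3 -c "
from h import *
gotip(.632,-.3416,.06,179.5)"
```

```text
tool shift [-0.0451 -0.0289  0.2061] turn rad 0.091 | cur tcp [ 0.585  -0.3167  0.2342] ang -175.3 j6 19.3 t 24.5 F [-0.4  0.6  0.5] w 69.9
```

```bash
python3 -m crank '[[-0.025,-0.015,0,0],[-0.02,-0.014,0,0.09],[0,0,0.04,0],[0,0,0.04,0],[0,0,0.04,0]]' 0.075|head -2;python3 -m crank '[[0,0,0.035,0],[0,0,0.03,0],[0,0,0,0],[0,0,0,0]]'|head -2
python3 - <<'E'
from h import *
c=grab('wrist');crop(c,0,0,640,480,1,'w20.png')
gotip(.632,-.3416,.016,179.5)
E
```

```text
time_s: 24.92
tcp_pos: [0.6335, -0.34, 0.1149]
time_s: 25.25
tcp_pos: [0.632, -0.3402, 0.0494]
tool shift [ 0.002  -0.0004  0.0681] turn rad 0.005 | cur tcp [ 0.6339 -0.3411  0.0521] ang 179.8 j6 15.2 t 25.3 F [-0.1 -0.2  0.5] w 75.1
```

View pics/w20.png

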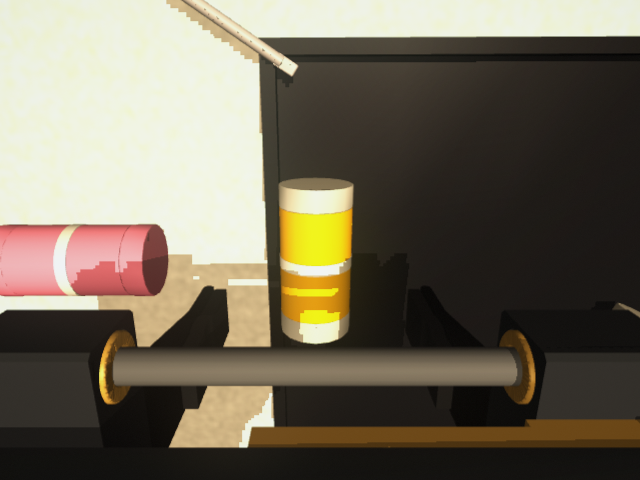

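```bash
python3 -m crank '[[0.001,0,0.03,0],[0,0,0.025,0],[0,0,0.012,0],[0,0,0,0],[0,0,0,0]]' |tail -5
python3 - <<'E'
from h import *
gotip(.632,-.3416,.016,179.5)
E
```

```text
time_s: 25.72
tcp_pos: [0.6332, -0.3418, -0.0146]
ee_rot: [[-1.0, 0.004, 0.002], [0.004, 1.0, -0.002], [-0.002, -0.002, -1.0]]
wrist_force: [-0.1, -0.9, 0.9]
gripper_width: 0.863
tool shift [0.0012 0.0002 0.0014] turn rad 0.004 | cur tcp [ 0.6332 -0.3418 -0.0146] ang 179.8 j6 15.2 t 25.7 F [-0.1 -0.9  0.9] w 75.1
```

```bash
python3 -m crank '[[0.012,0,0,0],[0.012,0,0,0],[0.008,0,0,0],[0.006,0,0,0],[0.005,0,0,0]]' |tail -2;python3 -m crank '[[0.004,0,0,0],[0.002,0,0,0],[0,0,0,0],[0,0,0,0],[0,0,0,0]]' |tail -4
python3 - <<'E'
from h import *
c=grab('wrist');crop(c,0,0,640,480,1,'w21.png')
gotip(.632,-.3416,.016,179.5)
E
```

```text
wrist_force: [-0.2, 1.0, 0.2]
gripper_width: 0.863
tcp_pos: [0.5832, -0.3411, -0.0168]
ee_rot: [[-1.0, 0.005, 0.0], [0.005, 1.0, -0.0], [-0.0, -0.0, -1.0]]
wrist_force: [0.2, -0.6, -0.6]
gripper_width: 0.862
tool shift [-0.0488 -0.0003 -0.0008] turn rad 0.004 | cur tcp [ 0.5832 -0.3411 -0.0168] ang 179.7 j6 16.4 t 26.6 F [ 1.  -0.4  0.2] w 75.0
```

View pics/w21.png

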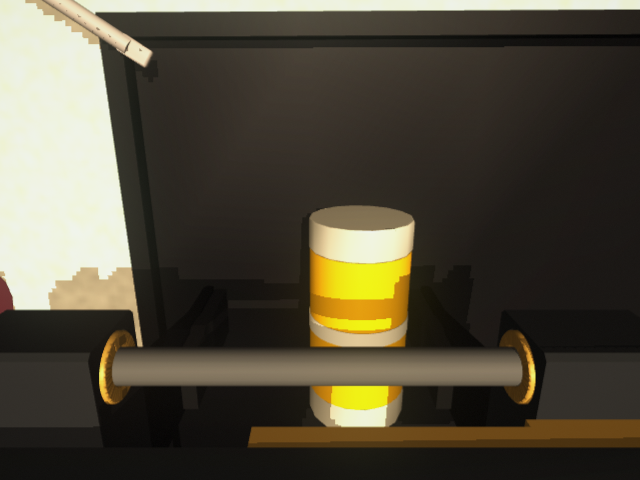

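```bash
python3 -m crank '[[0.005,0,0.005,0],[0.003,0,0.005,0],[0,0,0,0],[0,0,0,0]]' 0.075 |tail -4; python3 -m crank '[[0,0,0,0],[0,0,0,0],[0,0,0,0],[0,0,0,0],[0,0,0,0]]' 0.02 |tail -1;python3 -m crank '[[0,0,0,0],[0,0,0,0],[0,0,0,0],[0,0,0,0]]' 0.02|tail -4
```

```text
tcp_pos: [0.574, -0.3409, -0.0274]
ee_rot: [[-1.0, 0.005, -0.002], [0.005, 1.0, 0.001], [0.002, 0.0, -1.0]]
wrist_force: [0.2, -0.4, 0.6]
gripper_width: 0.855
gripper_width: 0.566
tcp_pos: [0.5749, -0.3411, -0.0266]
ee_rot: [[-1.0, 0.005, 0.0], [0.005, 1.0, -0.0], [-0.0, -0.0, -1.0]]
wrist_force: [-0.3, -1.4, -0.5]
gripper_width: 0.449
```

```bash
python3 -m crank '[[0,0,-0.02,0],[0,0,-0.035,0],[0,0,-0.04,0],[0,0,-0.04,0],[0,0,-0.04,0]]' |head -2; python3 -m crank '[[0,0,-0.04,0],[0,0,-0.04,0],[0,0,-0.01,0],[0,0,0,0]]' |tail -1
python3 -c "
from h import *
gotip(*F(0,.012),.26,96.75)
c=grab('wrist');crop(c,0,0,640,480,1,'w22.png')"
```

```text
time_s: 28.1
tcp_pos: [0.5742, -0.3407, 0.1497]
gripper_width: 0.452
tool shift [0.0995 0.551  0.0127] turn rad 1.448 | cur tcp [ 0.5767 -0.3419  0.2436] ang 179.7 j6 16.6 t 28.4 F [ 0.1  1.1 -1. ] w 39.3
```

View pics/w22.png

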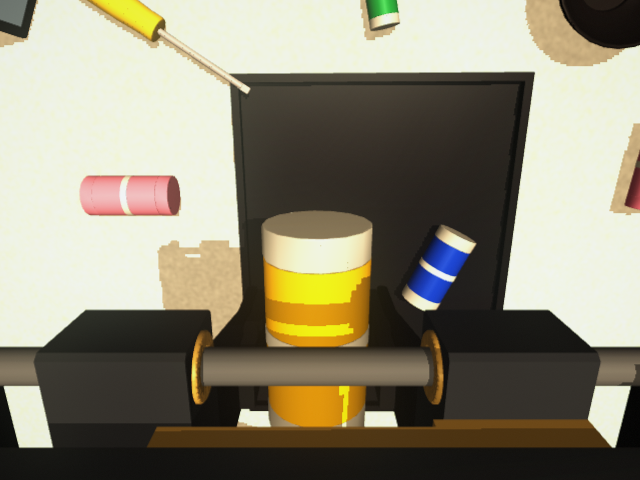

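```bash
python3 -m crank '[[0.007,0.039,0,0],[0.007,0.039,0,0],[0.007,0.039,0,0],[0.007,0.039,0,0],[0.007,0.039,0,0]]' |tail -1;python3 -m crank '[[0.007,0.039,0,0],[0.007,0.039,0,0],[0.007,0.039,0,0],[0.007,0.039,0,0],[0.007,0.039,0,0]]' |tail -1;python3 -m crank '[[0.007,0.039,0,0],[0.007,0.039,0,0],[0,0,0,0.12],[0,0,0,0.12],[0,0,0,0.12]]' |tail -1;python3 -m crank '[[0,0,0,0.12],[0,0,0,0.12],[0,0,0,0.12],[0,0,0,0.12],[0,0,0,0.12]]' |tail -1;python3 -m crank '[[0,0,0,0.12],[0,0,0,0.12],[0,0,0,0.12],[0,0,0,0.12],[0,0,0,0]]' |tail -1
python3 -c "
from h import *
gotip(*F(0,.012),.26,96.75)
c=grab('wrist');crop(c,0,0,640,480,1,'w23.png')"
```

```text
gripper_width: 0.451
gripper_width: 0.452
gripper_width: 0.45
gripper_width: 0.451
gripper_width: 0.45
tool shift [ 0.0835 -0.0015  0.0076] turn rad 0.006 | cur tcp [0.4918 0.1269 0.2357] ang 97.1 j6 -115.7 t 30.6 F [ 0.7  0.2 -0.8] w 39.1
```

View pics/w23.png

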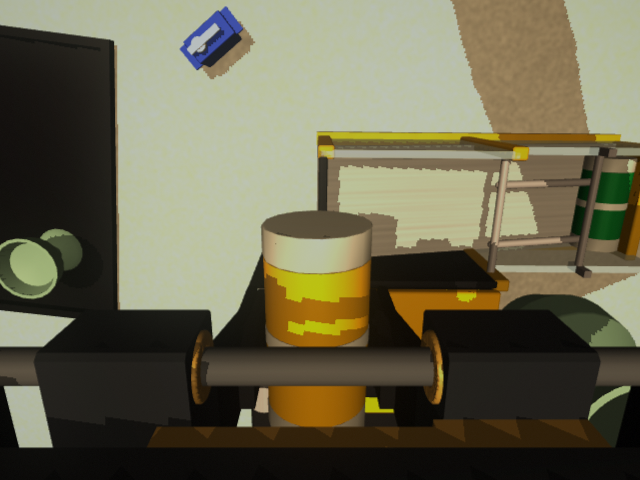

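```bash
python3 -m crank '[[0.03,-0.001,0,0],[0.03,0,0,0],[0.023,0,0,0.005],[0,0,0,0],[0,0,0,0]]' |tail -1
python3 -c "
from h import *
gotip(*F(0,.012),.079,96.75)"
```

```text
gripper_width: 0.452
tool shift [-0.0002 -0.0007  0.19  ] turn rad 0.007 | cur tcp [0.481  0.2101 0.237 ] ang 97.2 j6 -124.1 t 31.0 F [ 0.5 -1.  -1.4] w 39.3
```

```bash
python3 -m crank '[[0,-0.001,0.035,0.005],[0,0,0.035,0],[0,0,0.035,0],[0,0,0.03,0],[0,0,0,0]]' |tail -4; python3 -m crank '[[0,0,0.02,0],[0,0,0.02,0],[0,0,0.015,0],[0,0,0,0],[0,0,0,0]]' |tail -4
python3 - <<'E'
from h import *
gotip(*F(0,.012),.079,96.75)
c=grab('wrist');crop(c,0,0,640,480,1,'w24.png')
E
```

```text
tcp_pos: [0.4767, 0.2057, 0.0971]
ee_rot: [[-0.115, 0.993, -0.011], [0.993, 0.114, -0.007], [-0.006, -0.012, -1.0]]
wrist_force: [-1.0, -0.6, -0.5]
gripper_width: 0.453
tcp_pos: [0.4814, 0.2091, 0.0492]
ee_rot: [[-0.116, 0.993, 0.0], [0.993, 0.116, -0.001], [-0.001, 0.0, -1.0]]
wrist_force: [0.6, 1.6, -1.0]
gripper_width: 0.449
tool shift [ 0.0006 -0.0014  0.0022] turn rad -0.001 | cur tcp [0.4814 0.2091 0.0492] ang 96.7 j6 -124.6 t 31.9 F [ 0.6  1.6 -1. ] w 39.0
```

View pics/w24.png

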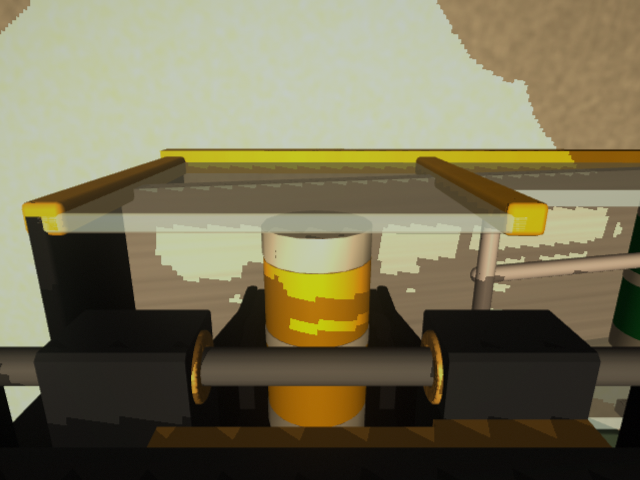

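```bash
python3 -m crank '[[0,0,0,0],[0,0,0,0],[0,0,0,0],[0,0,0,0],[0,0,0,0]]' 0.055|tail -2; python3 -m crank '[[0,0,-0.01,0],[0,0,-0.015,0],[0,0,-0.03,0],[0,0,-0.035,0],[0,0,-0.035,0]]' |tail -4; python3 -m crank '[[0,0,-0.035,0],[0,0,0,0]]' |tail -1
python3 - <<'E'
from h import *
c=grab('wrist');crop(c,0,0,640,480,1,'w25.png')
gotip(.454,-.264,.27,154.5)
c=grab('top');crop(c,140,140,540,340,2,'t25.png')
E
```

```text
wrist_force: [-0.4, 0.0, 0.5]
gripper_width: 0.621
tcp_pos: [0.4803, 0.209, 0.1752]
ee_rot: [[-0.116, 0.993, -0.001], [0.993, 0.116, -0.001], [-0.001, -0.001, -1.0]]
wrist_force: [0.5, 0.2, 0.1]
gripper_width: 0.629
gripper_width: 0.631
tool shift [-0.4682 -0.0837 -0.0274] turn rad -1.009 | cur tcp [0.4829 0.2109 0.2136] ang 96.7 j6 -124.6 t 33.0 F [ 0.3 -0.3  0.3] w 55.1
```

View pics/w25.png

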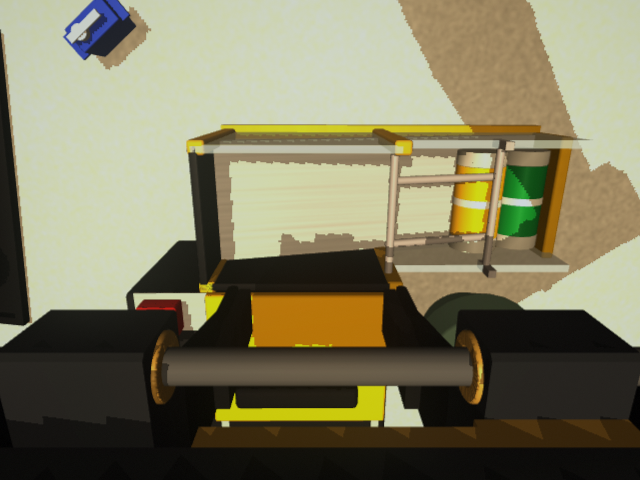

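View pics/t25.png

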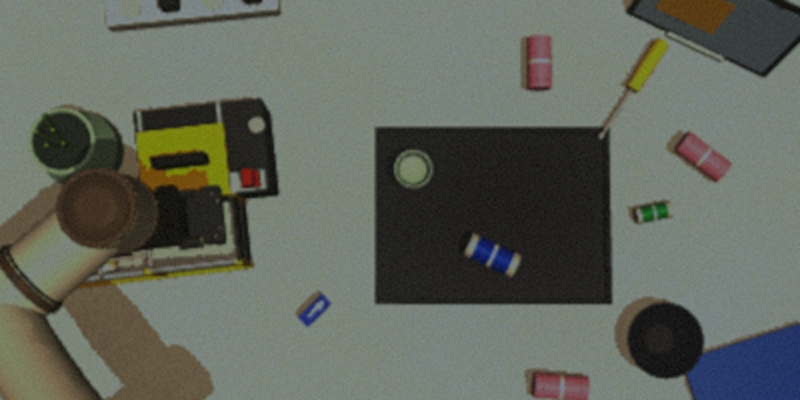

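```bash
python3 -m crank '[[-0.035,-0.004,-0.02,0],[-0.038,-0.004,-0.007,0],[-0.04,-0.004,0,0],[-0.04,-0.004,0,0],[-0.04,-0.004,0,0]]' 0.07|head -2;python3 -m crank '[[-0.04,-0.004,0,0],[-0.04,-0.004,0,0],[-0.04,-0.004,0,0],[-0.04,-0.004,0,0],[-0.04,-0.004,0,-0.05]]'|head -2;python3 -m crank '[[0,0,0,-0.12],[0,0,0,-0.12],[0,0,0,-0.12],[0,0,0,-0.12],[0,0,0,-0.12]]'|head -2;python3 -m crank '[[0,0,0,-0.12],[0,0,0,-0.12],[0,0,0,-0.12],[0,0,0,0],[0,0,0,0]]'|head -2
python3 - <<'E'
from h import *
c=grab('wrist');crop(c,0,0,640,480,1,'w26.png');np.savez('w26.npz',**c)
hsv=cv2.cvtColor(c['pixels'],cv2.COLOR_RGB2HSV);s={}
for n,(a,b) in dict(blue=(110,130)).items():
    m=((hsv[...,0]>=a)&(hsv[...,0]<=b)&(hsv[...,1]>150)&(hsv[...,2]>60)).astype(np.uint8);m[300:]=0
    k,l,st,ce=cv2.connectedComponentsWithStats(m);i=1+st[1:,4].argmax();s[n]=tuple(int(x) for x in ce[i]);print(n,ce[i],st[i])
cans(c,s)
gotip(.454,-.264,.012,154.5)
E
```

```text
time_s: 33.43
tcp_pos: [0.4819, 0.0137, 0.2344]
time_s: 33.85
tcp_pos: [0.4851, -0.1873, 0.2342]
time_s: 34.27
tcp_pos: [0.4853, -0.1856, 0.2339]
time_s: 34.68
tcp_pos: [0.4857, -0.1854, 0.2343]
blue [311.0995671  84.2979798] [ 290   68   43   33 1386]
blue centre mm 453.7 -263.4 size 83.9 31.5 axis deg 63.9 ztop 0.0412 3317
tool shift [-0.0057 -0.0845  0.2546] turn rad -0.003 | cur tcp [ 0.4859 -0.1854  0.2345] ang 154.3 j6 -22.7 t 34.7 F [-0.1 -0.5 -0.3] w 70.1
```

View pics/w26.png

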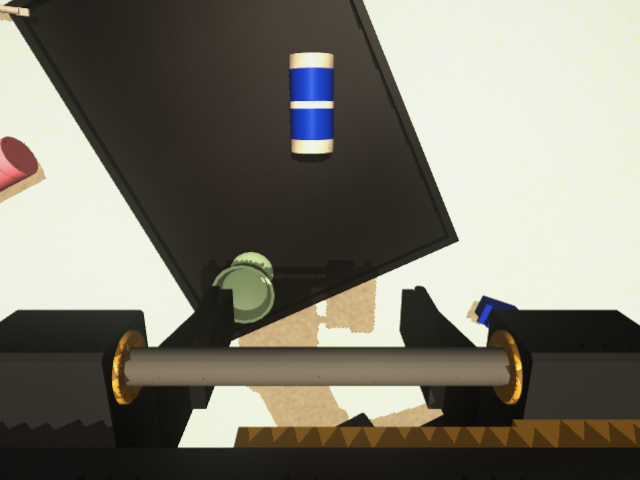

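```bash
python3 -m crank '[[-0.003,-0.042,0,0],[-0.003,-0.042,0,0],[0,0,0.04,0],[0,0,0.04,0],[0,0,0.04,0]]' 0.07|head -2; python3 -m crank '[[0,0,0.04,0],[0,0,0.03,0],[0,0,0,0],[0,0,0,0]]' |head -2
python3 -c "
from h import *
gotip(.4537,-.2638,.006,154)
c=grab('wrist');crop(c,0,0,640,480,1,'w27.png')"
```

```text
time_s: 35.15
tcp_pos: [0.4557, -0.2639, 0.1145]
time_s: 35.48
tcp_pos: [0.4551, -0.2631, 0.0444]
tool shift [ 0.0007 -0.0012  0.0704] turn rad 0.008 | cur tcp [ 0.4551 -0.2631  0.0444] ang 154.5 j6 -13.3 t 35.5 F [ 0.9 -0.   0.8] w 69.8
```

View pics/w27.png

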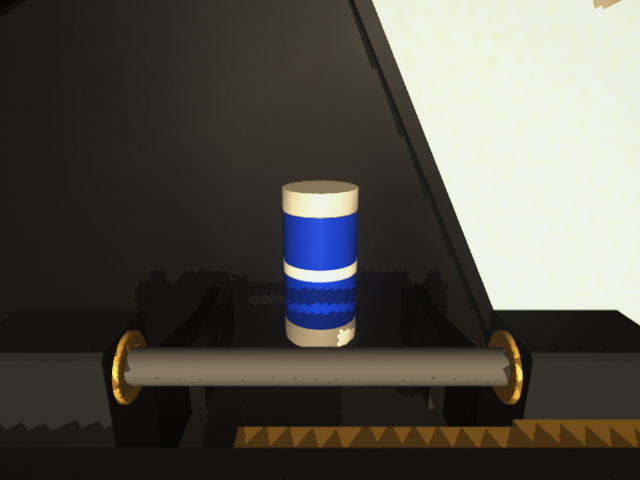

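```bash
python3 -m crank '[[0.001,-0.001,0.035,0.008],[0,0,0.022,0],[0,0,0.008,0],[0,0,0.004,0],[0,0,0,0]]' |tail -4;python3 -m crank '[[0,0,0,0],[0,0,0,0],[0,0,0,0],[0,0,0,0],[0,0,0,0]]' 0.02|tail -4;python3 -m crank '[[0,0,0,0],[0,0,0,0],[0,0,0,0],[0,0,0,0]]' 0.02|tail -4
```

```text
tcp_pos: [0.4561, -0.264, -0.0224]
ee_rot: [[-0.899, 0.437, 0.002], [0.437, 0.899, -0.001], [-0.003, 0.0, -1.0]]
wrist_force: [0.0, 0.2, 0.5]
gripper_width: 0.801
tcp_pos: [0.4551, -0.2637, -0.0231]
ee_rot: [[-0.899, 0.438, 0.001], [0.438, 0.899, -0.0], [-0.001, 0.0, -1.0]]
wrist_force: [-0.1, -0.3, -0.1]
gripper_width: 0.514
tcp_pos: [0.4548, -0.2636, -0.0233]
ee_rot: [[-0.899, 0.438, 0.0], [0.438, 0.899, -0.0], [-0.0, -0.0, -1.0]]
wrist_force: [-0.7, 0.2, 4.0]
gripper_width: 0.452
```

```bash
python3 -m crank '[[0,0,-0.02,0],[0,0,-0.035,0],[0,0,-0.04,0],[0,0,-0.04,0],[0,0,-0.04,0]]' |tail -1; python3 -m crank '[[0,0,-0.04,0],[0,0,-0.04,0],[0,0,-0.005,0],[0,0,0,0]]' |tail -1
python3 -c "
from h import *
gotip(*F(0,.012),.26,96.75)"
```

```text
gripper_width: 0.45
gripper_width: 0.446
tool shift [0.186  0.4361 0.0107] turn rad 1.0 | cur tcp [ 0.4562 -0.264   0.2393] ang 154.0 j6 -13.6 t 37.5 F [ 1.   0.1 -1.1] w 38.8
```

```bash
python3 -m crank '[[0.0155,0.0363,0,0],[0.0155,0.0363,0,0],[0.0155,0.0363,0,0],[0.0155,0.0363,0,0],[0.0155,0.0363,0,0]]' |tail -1;python3 -m crank '[[0.0155,0.0363,0,0],[0.0155,0.0363,0,0],[0.0155,0.0363,0,0],[0.0155,0.0363,0,0],[0.0155,0.0363,0,0]]' |tail -1;python3 -m crank '[[0,0,0,0.12],[0,0,0,0.12],[0,0,0,0.12],[0,0,0,0.12],[0,0,0,0.12]]' |tail -1;python3 -m crank '[[0,0,0,0.12],[0,0,0,0.12],[0,0,0,0.12],[0,0,0,0.04],[0,0,0,0]]' |tail -1
python3 -c "
from h import *
gotip(*F(0,.012),.26,96.75)
c=grab('wrist');crop(c,0,0,640,480,1,'w28.png')"
```

```text
gripper_width: 0.451
gripper_width: 0.452
gripper_width: 0.451
gripper_width: 0.455
tool shift [0.078  0.0162 0.0055] turn rad -0.001 | cur tcp [0.473  0.1302 0.2337] ang 96.7 j6 -117.6 t 39.1 F [ 0.5 -1.3 -1. ] w 39.6
```

View pics/w28.png

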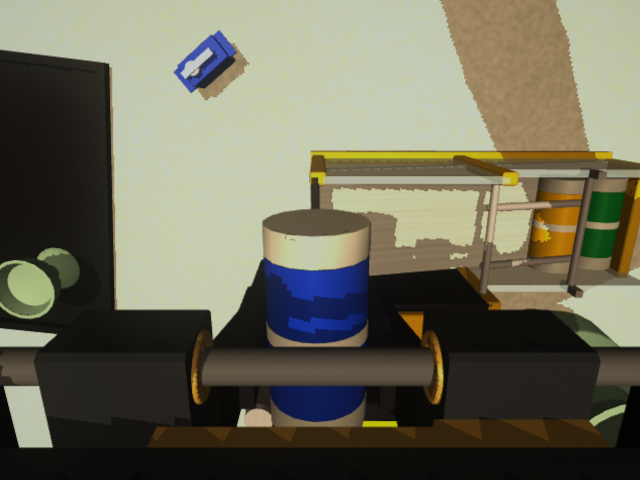

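```bash
python3 -m crank '[[0.03,0.008,0,0],[0.028,0.008,0,0],[0.02,0,0,0],[0,0,0,0],[0,0,0,0]]' |tail -1
python3 -c "
from h import *
gotip(*F(0,.012),.079,96.75)"
```

```text
gripper_width: 0.449
tool shift [-6.000e-04  1.000e-04  1.878e-01] turn rad 0.003 | cur tcp [0.4802 0.2104 0.2348] ang 96.9 j6 -124.5 t 39.6 F [-0.2 -1.1 -1.8] w 39.1
```

```bash
python3 -m crank '[[0,-0.001,0.035,0.003],[0,0,0.035,0],[0,0,0.035,0],[0,0,0.03,0],[0,0,0,0]]' |tail -1; python3 -m crank '[[0,0,0.02,0],[0,0,0.018,0],[0,0,0.012,0],[0,0,0,0],[0,0,0,0]]' |tail -4
python3 - <<'E'
from h import *
gotip(*F(0,.012),.079,96.75)
c=grab('wrist');crop(c,0,0,640,480,1,'w29.png')
E
```

```text
gripper_width: 0.452
tcp_pos: [0.4804, 0.2096, 0.0523]
ee_rot: [[-0.115, 0.993, 0.0], [0.993, 0.115, -0.0], [-0.0, 0.0, -1.0]]
wrist_force: [0.4, 0.6, -1.0]
gripper_width: 0.454
tool shift [ 0.     -0.0005  0.0053] turn rad -0.003 | cur tcp [0.4804 0.2096 0.0523] ang 96.6 j6 -124.8 t 40.4 F [ 0.4  0.6 -1. ] w 39.5
```

View pics/w29.png

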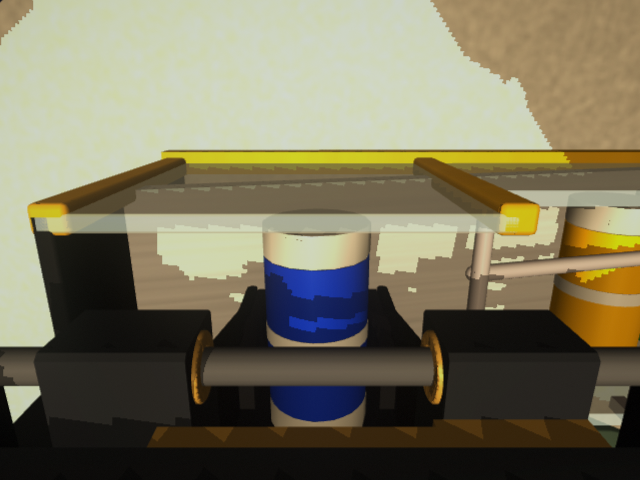

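```bash
python3 -m crank '[[0,0,0,0],[0,0,0,0],[0,0,0,0],[0,0,0,0],[0,0,0,0]]' 0.055|tail -2; python3 -m crank '[[0,0,-0.01,0],[0,0,-0.015,0],[0,0,-0.03,0],[0,0,-0.035,0],[0,0,-0.035,0]]' |tail -4; python3 -m crank '[[0,0,-0.035,0],[0,0,0,0],[0,0,0,0]]' |tail -1
python3 - <<'E'
from h import *
c=grab('wrist');crop(c,0,0,640,480,1,'w30.png');np.savez('w30.npz',**c)
gotip(*F(.145,0),.21,96.75)
E
```

```text
wrist_force: [-0.3, -0.3, 0.4]
gripper_width: 0.625
tcp_pos: [0.4795, 0.2094, 0.1782]
ee_rot: [[-0.115, 0.993, -0.001], [0.993, 0.115, -0.001], [-0.001, -0.001, -1.0]]
wrist_force: [1.0, 0.5, -0.3]
gripper_width: 0.633
gripper_width: 0.631
tool shift [-0.012   0.145   0.0346] turn rad -0.003 | cur tcp [0.4798 0.21   0.2125] ang 96.6 j6 -124.8 t 41.6 F [-0.6 -0.1 -0.2] w 54.8
```

View pics/w30.png

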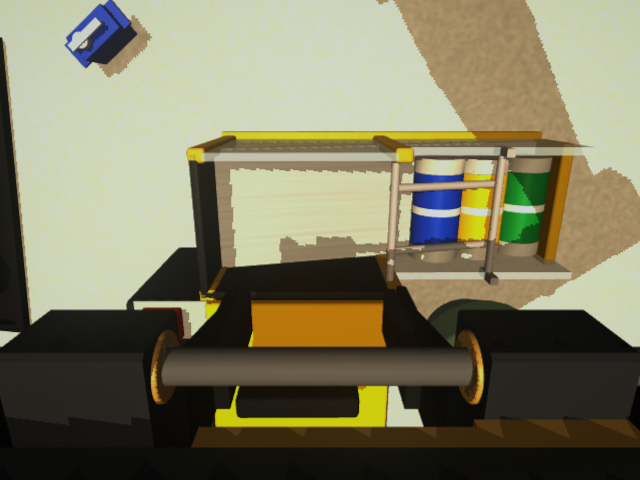

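Run:
```python
from h import *
o,R,a=fz()
c=grab('top');w=at(c,170.5,209.5,.17);print('vase',w,R.T@(w[:2]-o))
z=np.load('w30.npz');c={k:z[k] for k in z};P=cloud(c)
hsv=cv2.cvtColor(c['pixels'],cv2.COLOR_RGB2HSV)
for n,(x0,x1) in dict(blue=(417,460),yellow=(467,490),green=(508,545)).items():
    q=P[160:250,x0:x1].reshape(-1,3);f=(q[:,:2]-o)@R;k=(q[:,2]<.125)&(q[:,2]>.03)
    t=np.percentile(q[k,2],97);s=k&(abs(q[:,2]-t)<.004);print(n,'top z',t.round(4),'y',np.median(f[s,1]).round(4),'x range',np.percentile(f[k,0],[2,98]).round(3))
```

```text
vase [0.61537833 0.38098393 0.17      ] [0.15468918 0.1663524 ]
blue top z 0.1014 y 0.0992 x range [-0.039  0.026]
yellow top z 0.093 y 0.1375 x range [-0.038  0.032]
green top z 0.0647 y 0.1883 x range [-0.037  0.037]
```

```bash
python3 -m crank '[[-0.009,0.037,0,0],[-0.009,0.037,0,0],[-0.009,0.037,0,0],[0,0.037,0,0],[0,0,0,0]]' 0|head -2;python3 -m crank '[[0,0,0,0],[0,0,0,0],[0,0,0,0]]' 0|tail -1
python3 - <<'E'
from h import *
c=grab('wrist');crop(c,0,0,640,480,1,'w31.png')
gotip(*F(.150,-.015),.15,96.75)
E
```

```text
time_s: 42.07
tcp_pos: [0.6342, 0.1993, 0.2057]
gripper_width: 0.113
tool shift [-0.      0.0031  0.0936] turn rad -0.002 | cur tcp [0.629  0.2    0.2116] ang 96.6 j6 -115.0 t 42.4 F [0.1 0.4 0.3] w 6.1
```

View pics/w31.png

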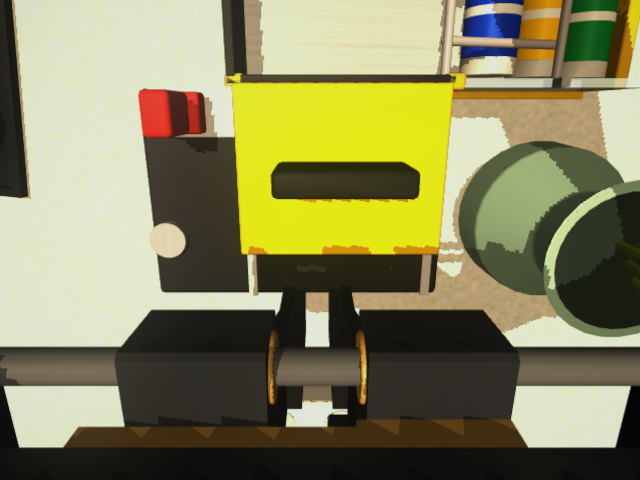

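```bash
python3 -m crank '[[0,0.002,0.03,0],[0,0,0.03,0],[0,0,0.02,0],[0,0,0.012,0],[0,0,0,0]]' 0|tail -4;python3 -m crank '[[0,-0.015,0,0],[0,-0.015,0,0],[0,-0.015,0,0],[0,0,0,0]]' 0|tail -4
python3 - <<'E'
from h import *
c=grab('wrist');crop(c,0,0,640,480,1,'w32.png')
gotip(*F(.0175,-.015),.15,96.75)
E
```

```text
tcp_pos: [0.6291, 0.1996, 0.1167]
ee_rot: [[-0.115, 0.993, -0.006], [0.993, 0.115, -0.002], [-0.002, -0.006, -1.0]]
wrist_force: [-1.1, 0.0, -0.7]
gripper_width: 0.003
tcp_pos: [0.5856, 0.1952, 0.1216]
ee_rot: [[-0.116, 0.993, 0.001], [0.993, 0.116, 0.001], [0.001, 0.002, -1.0]]
wrist_force: [-0.2, -0.0, 0.3]
gripper_width: 0.004
tool shift [-0.0006 -0.0871  0.0035] turn rad -0.002 | cur tcp [0.5869 0.1955 0.1217] ang 96.7 j6 -116.7 t 43.2 F [ 0.  -0.6  0.2] w 0.4
```

View pics/w32.png

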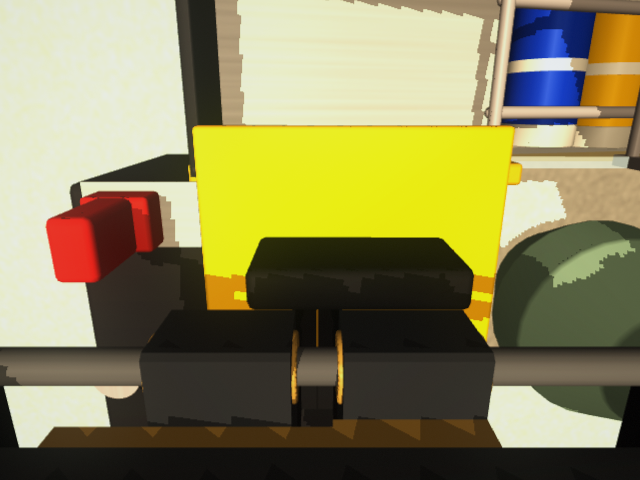

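```bash
python3 -m crank '[[0,-0.018,0,0],[0,-0.018,0,0],[0,-0.018,0,0],[0,-0.018,0,0],[0,0,0,0]]' |tail -2;python3 -m crank '[[0,-0.007,0,0],[0,-0.005,0,0],[0,-0.002,0,0],[0,0,0,0]]' |tail -5
python3 - <<'E'
from h import *
gotip(*F(.0175,-.015),.15,96.75)
E
```

```text
wrist_force: [-1.0, -0.2, 0.3]
gripper_width: 0.005
time_s: 43.92
tcp_pos: [0.5028, 0.1858, 0.12]
ee_rot: [[-0.115, 0.993, 0.002], [0.993, 0.115, 0.001], [0.001, 0.002, -1.0]]
wrist_force: [2.0, 0.6, 1.9]
gripper_width: 0.002
tool shift [-0.0008 -0.0025  0.002 ] turn rad -0.003 | cur tcp [0.5028 0.1858 0.12  ] ang 96.6 j6 -121.1 t 43.9 F [2.  0.6 1.9] w 0.2
```

```bash
python3 -m crank '[[0,-0.002,0,0],[0,-0.002,0,0],[0,0,0,0]]' |tail -4;python3 -c "
from h import *
gotip(*F(.0175,-.015),.15,96.75)"
```

```text
tcp_pos: [0.5024, 0.1859, 0.12]
ee_rot: [[-0.116, 0.993, 0.009], [0.993, 0.116, 0.002], [0.001, 0.009, -1.0]]
wrist_force: [12.2, -1.9, -2.9]
gripper_width: 0.004
tool shift [-0.0009 -0.002   0.002 ] turn rad -0.002 | cur tcp [0.5024 0.1859 0.12  ] ang 96.6 j6 -121.3 t 44.2 F [12.2 -1.9 -2.9] w 0.4
```

```bash
python3 -m crank '[[0,0.012,0,0],[0,0,-0.035,0],[0,0,-0.035,0],[0,0,0,0],[0,0,0,0]]' 0.05 |head -2;python3 -c "
from h import *
gotip(*F(.069,-.0985),.215,96.75)
c=grab('wrist');crop(c,0,0,640,480,1,'w33.png');np.savez('w33.npz',**c)"
```

```text
time_s: 44.58
tcp_pos: [0.5102, 0.1866, 0.1906]
tool shift [-0.084   0.0419  0.0075] turn rad -0.003 | cur tcp [0.5102 0.1866 0.1906] ang 96.5 j6 -120.6 t 44.6 F [-0.2  0.2 -0.3] w 26.0
```

View pics/w33.png

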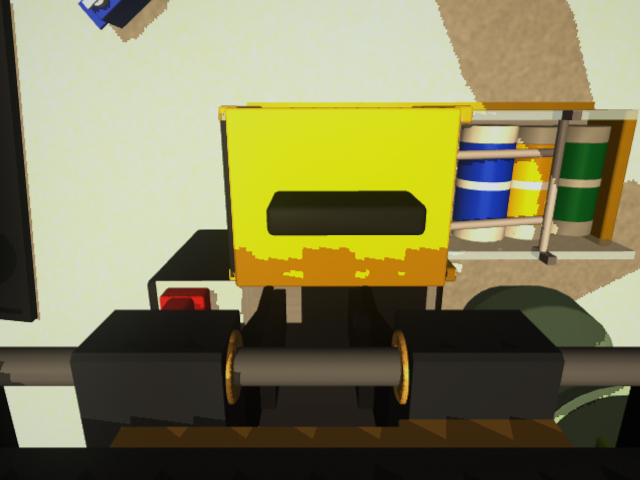

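```bash
python3 -m crank '[[-0.03,0.014,0,0],[-0.03,0.014,0,0],[-0.024,0.014,0,0],[0,0,0,0],[0,0,0,0]]' 0.05 |head -2;python3 -c "
from h import *
o,R,a=fz()
gotip(*F(.069,-.0985),.150,96.75)
c=grab('wrist');crop(c,0,0,640,480,1,'w34.png');P=cloud(c)
q=P.reshape(-1,3);f=(q[:,:2]-o)@R
k=(abs(q[:,2]-.18)<.004)&(abs(f[:,0]-.069)<.03)&(f[:,1]<-.07)&(f[:,1]>-.13)
print(k.sum(),f[k].min(0),f[k].max(0))
k=(abs(q[:,2]-.138)<.003)&(abs(f[:,0])<.1)&(abs(f[:,1])<.1)
print('cover',np.percentile(f[k],[1,99],axis=0).round(4))
"
```

```text
time_s: 45.05
tcp_pos: [0.5602, 0.106, 0.1869]
tool shift [0.0018 0.0017 0.0689] turn rad -0.006 | cur tcp [0.5602 0.106  0.1869] ang 96.4 j6 -110.5 t 45.0 F [-1.2  0.6 -0.9] w 49.2
1355 [ 0.05561455 -0.10606908] [ 0.0791148  -0.09000841]
cover [[-0.0531 -0.0653]
 [ 0.0524  0.0638]]
```

View pics/w34.png

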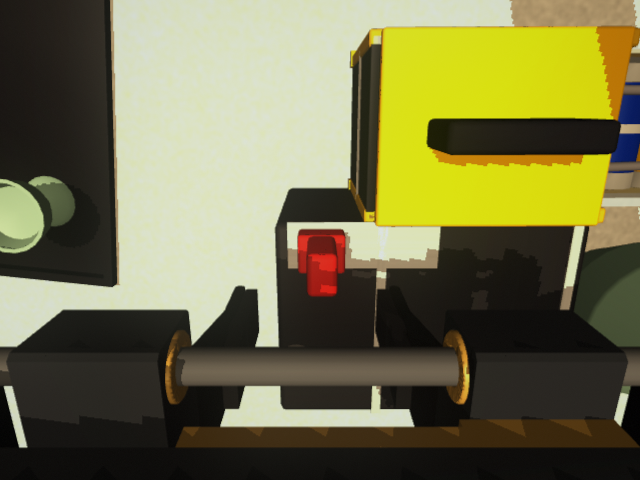

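```bash
python3 -m crank '[[0.002,0.001,0.03,-0.005],[0,0,0.02,0],[0,0,0.013,0],[0,0,0,0],[0,0,0,0]]' 0.05 |tail -4;python3 -c "
from h import *
gotip(*F(.069,-.098),.152,96.75)"
```

```text
tcp_pos: [0.5609, 0.11, 0.1255]
ee_rot: [[-0.121, 0.993, -0.002], [0.993, 0.121, -0.001], [-0.001, -0.003, -1.0]]
wrist_force: [0.1, 0.2, 0.2]
gripper_width: 0.577
tool shift [-0.0017  0.0003  0.0055] turn rad 0.003 | cur tcp [0.5609 0.11   0.1255] ang 96.9 j6 -110.4 t 45.5 F [0.1 0.2 0.2] w 50.2
```

```bash
python3 -m crank '[[-0.001,0,0.004,0],[0,0,0,0],[0,0,0,0],[0,0,0,0],[0,0,0,0]]' 0.0 |tail -1;python3 -m crank '[[0,0,0,0],[0,0,0,0],[0,0,0,0],[0,0,0,0]]' 0.0 |tail -4
```

```text
gripper_width: 0.281
tcp_pos: [0.5622, 0.1087, 0.1227]
ee_rot: [[-0.119, 0.993, 0.0], [0.993, 0.119, 0.0], [0.0, 0.0, -1.0]]
wrist_force: [-0.4, 0.4, 2.2]
gripper_width: 0.183
```

Gripped; now slide it back along +y (tool +x) until it stops.

```bash
python3 -m crank '[[0.01,0,0,0],[0.012,0,0,0],[0.012,0,0,0],[0.01,0,0,0],[0,0,0,0]]' |tail -5;python3 -m crank '[[0.003,0,0,0],[0.002,0,0,0],[0,0,0,0]]' |tail -5
```

```text
time_s: 46.68
tcp_pos: [0.5569, 0.1551, 0.1227]
ee_rot: [[-0.122, 0.993, 0.001], [0.993, 0.122, 0.001], [0.001, 0.001, -1.0]]
wrist_force: [0.4, 2.4, 3.7]
gripper_width: 0.179
time_s: 46.93
tcp_pos: [0.5565, 0.1579, 0.1227]
ee_rot: [[-0.12, 0.993, 0.001], [0.993, 0.12, 0.001], [0.001, 0.001, -1.0]]
wrist_force: [-0.1, 1.7, 3.6]
gripper_width: 0.181
```

```bash
python3 -c "
from h import *
o,R,a=fz();s=sense();print(R.T@(s['tcp_pos'][:2]-o))"
```

```text
[ 0.07002465 -0.0482776 ]
```

```bash
python3 -m crank '[[0.002,0,0,0],[0.001,0,0,0],[0,0,0,0]]' |tail -4|grep -E 'pos|force';python3 -m crank '[[0.002,0,0,0],[0,0,0,0]]' |grep -E 'pos|force'
```

```text
tcp_pos: [0.5564, 0.1585, 0.1227]
wrist_force: [2.6, -6.1, 3.6]
tcp_pos: [0.5563, 0.1586, 0.1227]
wrist_force: [4.5, -11.4, 3.1]
```

```bash
python3 -m crank '[[-0.003,0,0,0],[0,0,0,0],[0,0,0,0],[0,0,0,0],[0,0,0,0]]' 0.05|tail -2; python3 -m crank '[[0,0,-0.03,0],[0,0,-0.04,0],[0,0,-0.04,0],[0,-0.03,0,0],[0,-0.03,0,0]]'|head -2; python3 -m crank '[[0,-0.03,0,0],[-0.03,-0.03,0,0],[0,0,0,0]]'|head -2
python3 - <<'E'
from h import *
o,R,a=fz()
c=grab('wrist');crop(c,0,0,640,480,1,'w35.png')
P=cloud(c);q=P.reshape(-1,3);f=(q[:,:2]-o)@R
k=(abs(q[:,2]-.18)<.004)&(abs(f[:,0]-.069)<.02)&(f[:,1]<-.02)&(f[:,1]>-.13);print('fin',k.sum(),f[k].min(0),f[k].max(0))
k=(abs(q[:,2]-.138)<.003)&(abs(f[:,0])<.1)&(abs(f[:,1])<.1);print('cover',np.percentile(f[k],[1,99],axis=0).round(4))
c=grab('scene');crop(c,340,150,540,300,4,'s35.png')
c=grab('top');crop(c,140,170,300,300,5,'t35.png')
E
```

```text
wrist_force: [-0.4, 0.3, -0.6]
gripper_width: 0.476
time_s: 48.18
tcp_pos: [0.4978, 0.1535, 0.2347]
time_s: 48.43
tcp_pos: [0.4356, 0.1127, 0.2323]
fin 653 [ 0.05530474 -0.05622069] [ 0.07734516 -0.04006237]
cover [[-0.0541 -0.0652]
 [ 0.0349  0.0639]]
```

View pics/w35.png

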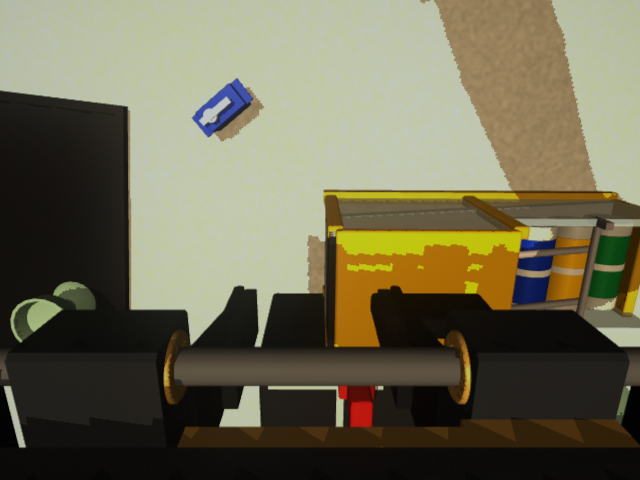

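View pics/s35.png

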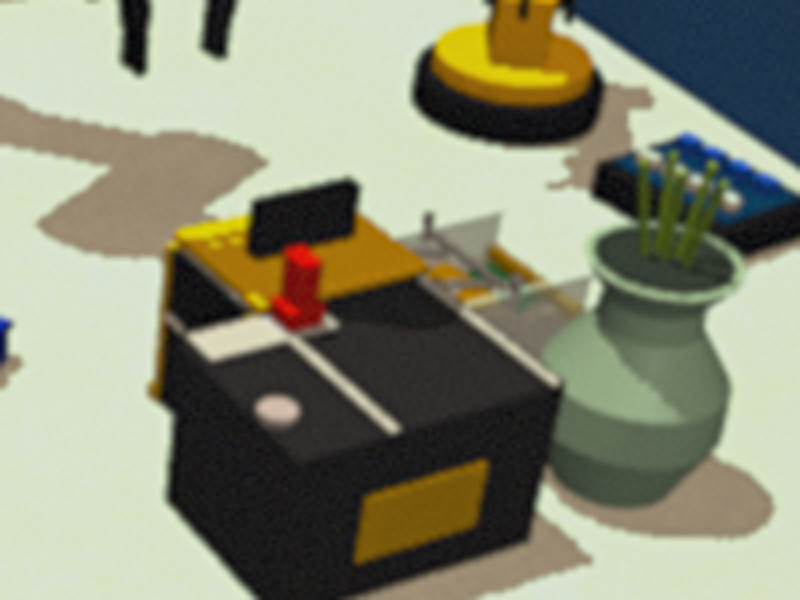

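View pics/t35.png

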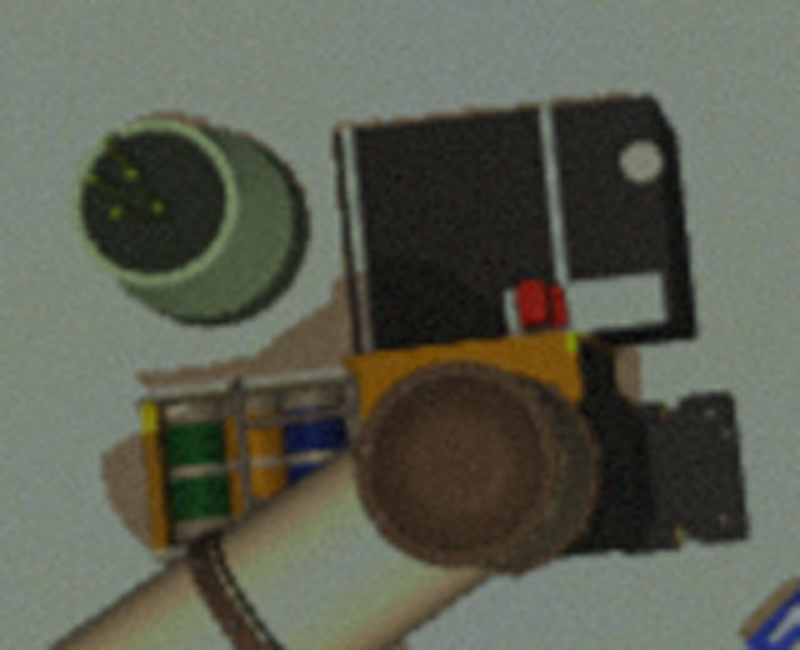

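```bash
python3 -m crank '[[0,0,-0.03,0],[0,0,-0.02,0],[0,0,0,0],[0,0,0,0]]'|tail -2; python3 -c "
from station import finish_job;print(finish_job())"
```

```text
wrist_force: [-0.5, 0.3, 0.3]
gripper_width: 0.579
the job is handed in; nothing more can be done
None
```

The feeder is restocked and locked, and the job was handed in at about 49 s of the 210 s. I slid the red catch aside and opened the cover to its stop. Then I loaded green, the one yellow canister present, and blue. Finally I closed the cover against its stop and slid the catch back until it stopped.

**Last checks**
- **Order and position:** green lies at the end stop (feeder y measured about 188 mm; 190 expected), with yellow and blue following in a row. My depth readings for yellow and blue were disturbed by the guard wires, so their places rest on the pictures.
- **Cover:** its plate measured from x = -53 to 52 mm before the catch went back, matching the closed position.
- **Catch:** its fin centre is at y = -48 mm, about 3 mm further in than at the start.
- **Surroundings:** the vase stands, and the arm was clear of everything with no force reading.

**What disagreed or went wrong**
- **Finger length:** the real fingertips ended about 32 mm short of the reported TCP. The first grip on the catch therefore closed on air above it, without contact. I measured the offset in the wrist and scene images and corrected every later move.
- **Yellow canister moved:** it was knocked about 55 mm away to the tray's far rim during the run. I found it again, rolled it off the rim with one finger and gripped it there.

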